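# Refill the analyser's reaction-cup loader

### The job

Take the steel cup from its leaning cradle and pour all eight reaction cups out of it into the loader's open hopper, spilling none. Then put the empty cup back in the cradle, leaning in its seat as it was, and let go; leave the reagent bottle and the loose cap where they are.

Things in the scene. Friction and masses are not known exactly. Their poses are not given: they have to be found in the camera images.
- cup: open stainless steel cup, straight cylinder 60 mm outside diameter, 120 mm tall, wall 3 mm, floor 4 mm, about 160 g; origin at the centre of its underside, z along its axis towards the mouth. At the start it leans in the cradle with the eight reaction cups inside (they fill about half of it)
- cup_rim (a point): centre of the cup's mouth, on its axis 120 mm from the underside
- cradle: fixed cup cradle: grey plastic foot 150 mm (x) by 90 mm (y) and 12 mm thick, its middle 15 mm to +x of the origin, with a tilted seat and a steel wire back of two bars 34 mm apart (42 mm wide overall) behind the cup; the cup in it leans 30 degrees from vertical, mouth towards the cradle's +x; its front (-x) and sides are open. Origin on the counter, x along the lean, z up
- cradle_seat (a point): where the centre of the cup's underside rests, 45 mm above the counter (axes as the cradle's, not tilted)
- cradle_mouth (a point): where the centre of the cup's mouth is when the cup rests in the cradle, 149 mm above the counter
- loader: fixed reaction-cup loader: white housing 210 mm (x) by 220 mm (y) by 50 mm high, with a grey open rectangular hopper on top; origin on the counter under its centre, z up
- hopper_mouth (a point): centre of the hopper's open top, 120 mm above the counter; the opening is 140 mm (loader x) by 160 mm (loader y), walls 5 mm
- hopper_floor (a point): centre of the hopper's inner floor, 65 mm below its rim; axes as the loader's
- reagent_bottle: bystander: white reagent bottle, 54 mm diameter, 115 mm tall, loose; origin at its underside
- bottle_cap: bystander: white screw cap, 38 mm diameter, 18 mm high, loose, lying on the counter; origin at its underside
- piece0_center (a point): middle of one of the eight white plastic reaction cups (19 mm diameter, 28 mm long, round-ended, about 10 g, slippery)
- piece1_center (a point): middle of one of the eight white plastic reaction cups (19 mm diameter, 28 mm long, round-ended, about 10 g, slippery)
- piece2_center (a point): middle of one of the eight white plastic reaction cups (19 mm diameter, 28 mm long, round-ended, about 10 g, slippery)
- piece3_center (a point): middle of one of the eight white plastic reaction cups (19 mm diameter, 28 mm long, round-ended, about 10 g, slippery)
- piece4_center (a point): middle of one of the eight white plastic reaction cups (19 mm diameter, 28 mm long, round-ended, about 10 g, slippery)
- piece5_center (a point): middle of one of the eight white plastic reaction cups (19 mm diameter, 28 mm long, round-ended, about 10 g, slippery)
- piece6_center (a point): middle of one of the eight white plastic reaction cups (19 mm diameter, 28 mm long, round-ended, about 10 g, slippery)
- piece7_center (a point): middle of one of the eight white plastic reaction cups (19 mm diameter, 28 mm long, round-ended, about 10 g, slippery)
Mind the look-alikes: they are no part of the job. What is shaped like the cup but turquoise is not meant.

How it is judged:
On the way, in this order (a step that is already met when the one before it is completed fails the run):
1. the cup is lifted out of the cradle with the reaction cups in it (distance between cup and cradle_seat above 0.05 m and distance between each of piece0_center, piece1_center, piece2_center, piece3_center, piece4_center, piece5_center, piece6_center, piece7_center and cup below 0.125 m), for 0.2 s.
2. all eight reaction cups lie in the hopper (x of piece0_center in the frame of hopper_floor between -0.071 and 0.071 m and y of piece0_center in the frame of hopper_floor between -0.081 and 0.081 m and z of piece0_center in the frame of hopper_floor between 0 and 0.065 m and x of piece1_center in the frame of hopper_floor between -0.071 and 0.071 m and y of piece1_center in the frame of hopper_floor between -0.081 and 0.081 m and z of piece1_center in the frame of hopper_floor between 0 and 0.065 m and x of piece2_center in the frame of hopper_floor between -0.071 and 0.071 m and y of piece2_center in the frame of hopper_floor between -0.081 and 0.081 m and z of piece2_center in the frame of hopper_floor between 0 and 0.065 m and x of piece3_center in the frame of hopper_floor between -0.071 and 0.071 m and y of piece3_center in the frame of hopper_floor between -0.081 and 0.081 m and z of piece3_center in the frame of hopper_floor between 0 and 0.065 m and x of piece4_center in the frame of hopper_floor between -0.071 and 0.071 m and y of piece4_center in the frame of hopper_floor between -0.081 and 0.081 m and z of piece4_center in the frame of hopper_floor between 0 and 0.065 m and x of piece5_center in the frame of hopper_floor between -0.071 and 0.071 m and y of piece5_center in the frame of hopper_floor between -0.081 and 0.081 m and z of piece5_center in the frame of hopper_floor between 0 and 0.065 m and x of piece6_center in the frame of hopper_floor between -0.071 and 0.071 m and y of piece6_center in the frame of hopper_floor between -0.081 and 0.081 m and z of piece6_center in the frame of hopper_floor between 0 and 0.065 m and x of piece7_center in the frame of hopper_floor between -0.071 and 0.071 m and y of piece7_center in the frame of hopper_floor between -0.081 and 0.081 m and z of piece7_center in the frame of hopper_floor between 0 and 0.065 m), for 0.3 s.
At the end, for the whole second after the job is handed in: All eight reaction cups lie inside the hopper, below its rim; the empty cup is released and at rest in the cradle, its underside within 15 mm and its mouth within 20 mm of where they were at the start (all of step 2 and distance between cup and cradle_seat below 0.015 m and distance between cup_rim and cradle_mouth below 0.02 m and linear speed of cup below 0.02 m/s); the robot touches nothing.
It fails at once if the reagent bottle is moved by more than 30 mm or tipped over (distance of reagent_bottle from where it was at the start of the episode above 0.03 m or angle between reagent_bottle's own z axis and vertical above 0.5 rad).
It fails at once if the loose cap is moved by more than 30 mm (distance of bottle_cap from where it was at the start of the episode above 0.03 m).
It fails at once if a reaction cup is spilled: it lies low on the counter or falls off it (height (world z) of any of piece0_center, piece1_center, piece2_center, piece3_center, piece4_center, piece5_center, piece6_center, piece7_center below 0.03 m).
It also fails if it takes over 56 s, if anything falls off the work surface, if the arm or the gripper's body presses on something with over 40 N, if the wrist force passes 120 N, or if a joint passes its speed limit or range.

### The arm

A 7-joint arm with a two-finger parallel gripper is mounted at the origin on the work surface. World frame = base frame: x ahead of the robot, y to its left, z up, the work surface at z = 0. Lengths are in m, angles in rad, forces in N, time in s.
With the tool pointing down it reaches from about 0.4 to 0.85 m from the base axis. Payload 4.5 kg.
Tool frame: the origin (TCP) lies between the finger pads; the fingertips stand 11 mm ahead of it and the grasp point (between the pads) lies 8 mm behind it (r.tip_reach is the distance from the TCP to the fingertips, in m); x points along the fingers, y is the direction in which the jaws open and shut, and the axes are right-handed (so a half turn about x gives the same grasp; the last joint's range is limited). The gripper opens to 88 mm and grips with 3 to 60 N. Pads are 18 mm wide; open, the fingers measure 123 mm over their backs; the gripper's body (75 mm by 187 mm) begins 45 mm behind the grasp point.
Start: joints at [1.195, 0.689, -0.195, 1.565, 0.157, 0.902, -0.215], TCP at [0.249, -0.573, 0.25] pointing down, gripper open.
Joint ranges: [-3.01, 3.01], [-0.46, 2.08], [-1.47, 1.51], [0.13, 2.56], [-1, 4.14], [0.04, 2.09], [-2.66, 2.66]. Speed limits (rad/s): [2.57, 2.57, 3.14, 3.14, 3.14, 3.14, 3.14].

### API

Orientations are given as a unit quaternion [x, y, z, w].
In Python, from plant import r gives the robot as it stands.
- The arm moves only by the tool drive_tool, never from a script. Its argument "deltas" is a list of rows, each a list of 3 entries, a list of its own where there are three numbers: the turn, a rotation vector about the tool's x, y, z in degrees, then the shift along the tool's x, y, z in cm, then the finger opening in cm, from 0 to 8.81. A call has 1 to 12 rows; each row shifts and turns the commanded pose from where the row before left it, along the tool's axes as they then stand; what a row does not reach is not made up. A row lasts 1/12 s, in which the tool goes at most 41.7 mm and 7.16 degrees, less where a joint would pass 70% of its speed; a pose out of reach is approached as far as the arm can. A call is refused whole if a number of a shift passes 4.17 or a number of a turn 7.16, either way. A call with a gripper value outside its range is refused whole. The fingers move at their own pace and stop on an object; "force" is the grip in N (left out, the last holds). Time passes only in rows, so rows that do not move let the fingers close. It gives the time, the measured TCP pose, the force and the opening at its end, in the units of the state.
- r.get_state(): the state, without advancing time (a new reading comes with each control period).
- r.snapshot(name): name is "scene" or "top" or "wrist"; returns a dict with "color" (400x640x3 uint8, red, green, blue), "fov_y" (degrees; the focal length in pixels is half the picture's height over the tangent of half this angle, whatever the lens; pixels are square), "cx", "cy" (the principal point, pixels), "k1" (the pictures are not rectified: a ray, as slopes to the right and down, at radius r is drawn at 1 + k1 r^2 times it, then the intrinsics apply), "extrinsics" (4x4, takes a point from world to camera coordinates); the wrist camera has in their place "tool_from_camera" (4x4, takes a point from camera to tool coordinates, whose origin is the TCP and whose axes are the tool frame's). Camera axes: x right, y up, looking along -z (the intrinsics and any distortion apply to the point x, -y, -z); pixel columns grow to the right and rows downward; lengths in m; the calibration is good to about 2 mm. A picture is of the moment at which its call begins: read the wrist's pose just before it. There is no depth.
- r.finish_job(): hands the job in, once; it reports no verdict.
The state is a dict: "clock": time; "q": joint angles; "qd": joint speeds; "joint_torque": joint torques, N m; "tool_pos": TCP position; "eef_rot": TCP orientation; "contact_force": force on the tool from outside, world axes, zero at the start; "moment": the same for the moment, N m; "opening": opening from 0.0 (shut) to 1.0 (fully open).
Only numpy, scipy, OpenCV 4.12 (cv2) and the standard library are available. Lean on these libraries where they do the work, as an engineer would, in place of code of your own. Each camera call takes 0.05 s, during which the arm holds its last target. There are 200 camera calls.

## Working session

There is one attempt and no reset: what is moved stays moved. The work goes in short steps, Python scripts to look and compute and a tool call to move; the robot and the scene stay as the last step left them, time stands still between calls to the robot, and variables do not carry over. Pictures are saved under pics/ and viewed, about 8 in all and at most 12, crops included, and the job is handed in when it is done.

Besides the shell and the picture viewer there is one more tool, called after "Emit:" as name(argument=value, ...) on one line, values as JSON. drive_tool: Moves the arm, as the interface text tells. Its arguments: {"type":"object","properties":{"deltas":{"type":"array","items":{"type":"array"}},"force":{"type":"number"}},"required":["deltas"]}

```bash
mkdir -p pics; ls
cat > h.py <<'E'
import numpy as np, cv2
from scipy.spatial.transform import Rotation as R
from plant import r
def snap(name,fn=None):
    st=r.get_state(); s=r.snapshot(name)
    if name=="wrist":
        T=np.eye(4);T[:3,:3]=R.from_quat(st["eef_rot"]).as_matrix();T[:3,3]=st["tool_pos"]
        s["wc"]=T@np.array(s["tool_from_camera"])
    else: s["wc"]=np.linalg.inv(np.array(s["extrinsics"]))
    if fn: cv2.imwrite("pics/"+fn,s["color"][:,:,::-1])
    return s
def K(s):
    f=200/np.tan(np.radians(s["fov_y"])/2)
    return np.array([[f,0,s["cx"]],[0,f,s["cy"]],[0,0,1.]]),np.array([s["k1"],0,0,0,0.])
def ray(s,u,v):
    k,d=K(s); x,y=cv2.undistortPoints(np.array([[[u,v]]],float),k,d)[0,0]
    w=s["wc"]; dr=w[:3,:3]@np.array([x,-y,-1]); return w[:3,3],dr/np.linalg.norm(dr)
def onz(s,u,v,z):
    o,d=ray(s,u,v); return o+d*(z-o[2])/d[2]
def proj(s,P):
    P=np.atleast_2d(P); c=(np.linalg.inv(s["wc"])@np.c_[P,np.ones(len(P))].T).T[:,:3]*[1,-1,-1]
    k,d=K(s); return cv2.projectPoints(c,np.zeros(3),np.zeros(3),k,d)[0][:,0]
def tri(a,b):
    (o,d),(p,e)=a,b; A=np.c_[d,-e]; t=np.linalg.lstsq(A,p-o,rcond=None)[0]
    x,y=o+t[0]*d,p+t[1]*e; return (x+y)/2,np.linalg.norm(x-y)
E
python3 - <<'E'
from h import *
a=snap("scene","scene1.png");b=snap("top","top1.png")
for s in(a,b): print(s["wc"].round(3).tolist(),s["fov_y"],s["k1"],s["cx"],s["cy"])
print(r.get_state())
E
```

```text
pics
[[-0.648, -0.523, 0.554, 1.171], [0.761, -0.457, 0.46, 0.458], [0.012, 0.72, 0.694, 0.889], [0.0, 0.0, 0.0, 1.0]] 49.30801409796587 -0.03197703758081963 319.72224607966945 201.92533627099664
[[-0.015, 0.996, -0.085, 0.448], [-1.0, -0.016, -0.012, -0.035], [-0.014, 0.085, 0.996, 1.19], [0.0, 0.0, 0.0, 1.0]] 45.31800779236892 0.01255722418521493 317.94567536887683 200.05820162423336
{'clock': 0.1, 'q': array([ 1.19481914,  0.68986767, -0.19453289,  1.5662064 ,  0.15730039,
        0.90246671, -0.2150908 ]), 'qd': array([-8.35899038e-05, -1.62966989e-03, -9.68915447e-04, -2.63481036e-03,
        6.76170744e-04, -1.27861640e-03,  9.59192391e-04]), 'joint_torque': array([-3.55860575e-03, -5.28500962e+01, -1.27151873e+00, -1.53836846e+01,
       -5.24744054e-02,  1.97703383e-03,  2.87442424e-05]), 'tool_pos': array([ 0.24876577, -0.57279143,  0.24901974]), 'eef_rot': array([-0.69216235, -0.14442864,  0.69245745, -0.1433678 ]), 'contact_force': array([-0.09196096, -0.10821363,  0.39864619]), 'moment': array([-0.01297249, -0.02487843, -0.03221434]), 'opening': 0.9995557943916429}
```

View pics/scene1.png

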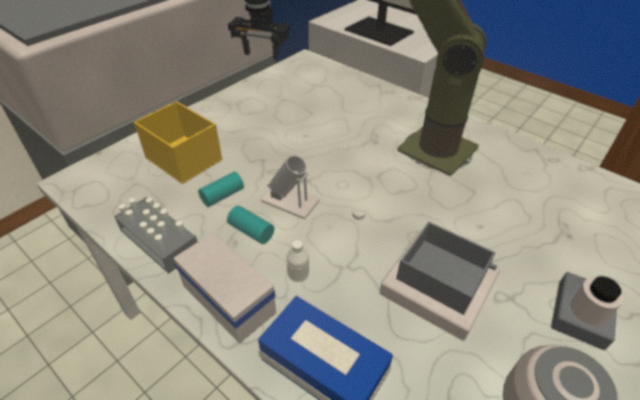

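View pics/top1.png

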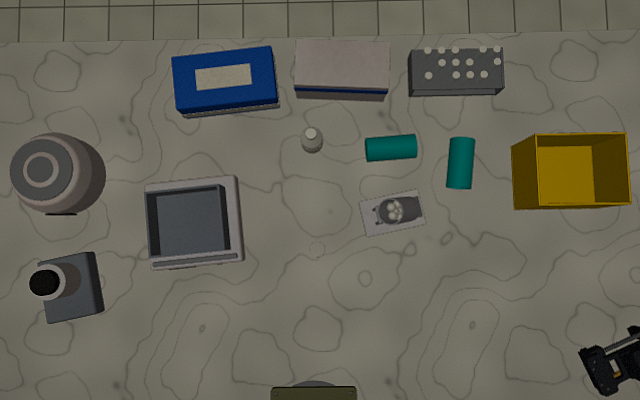

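The scene view has the steel cup leaning in its cradle at (290,178), which is (397,209) in the top view. Two turquoise look-alikes lie at top (391,147) and (460,162), so I exclude them by colour and because they aren't in the cradle. The loader with its grey hopper is at top (193,222), the bottle at (312,140) and the cap near (317,248). The yellow bin isn't the target. Next I'll enlarge the cup and loader.

Run:
```python
from h import *
t=cv2.imread("pics/top1.png");s=cv2.imread("pics/scene1.png")
g=lambda im,x,y,w,h,k:cv2.resize(im[y:y+h,x:x+w],None,fx=k,fy=k,interpolation=cv2.INTER_CUBIC)
A=g(t,352,182,80,60,5);B=g(s,255,145,80,80,5)
C=g(t,140,170,110,100,4);o=np.zeros((600,800,3),np.uint8)
A=cv2.convertScaleAbs(A,alpha=1.6)
o[:300,:400]=A;o[:400,400:800]=B
D=cv2.convertScaleAbs(g(t,140,170,110,105,2.8),alpha=1.6);o[300:300+D.shape[0],:D.shape[1]]=D
E=g(s,380,220,120,120,1.6);o[400:592,400:592]=E
cv2.imwrite("pics/crop1.png",o)
```

```text
(no output)
```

View pics/crop1.png

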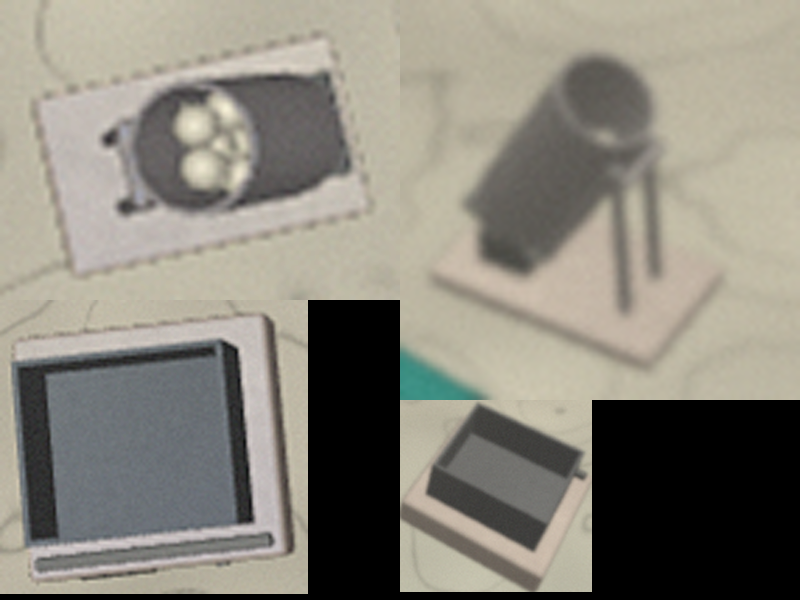

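Run:
```python
from h import *
s=snap("top");sc=snap("scene")
foot=[onz(s,352+u/5,182+v/5,.012) for u,v in[(37,98),(327,38),(370,210),(78,272)]]
foot=np.array(foot);c=foot.mean(0)
print(foot.round(4),[np.linalg.norm(foot[i]-foot[i-1]).round(4) for i in range(4)])
d=(foot[0]-foot[1]+foot[3]-foot[2]);d/=np.linalg.norm(d);o=c-.015*d;print("c",c,"d",d,"az",np.degrees(np.arctan2(d[1],d[0])),"origin",o)
m=onz(s,352+196/5,182+147/5,.149);print("mouth top",m,(m-o)@d)
a=ray(s,352+196/5,182+147/5);b=ray(sc,255+203/5,145+95/5);print("tri",tri(a,b))
rim=np.array([onz(s,140+u/2.8,170+(v-300)/2.8,.12) for u,v in[(12,363),(222,342),(240,523),(28,545)]])
print(rim.round(4),[np.linalg.norm(rim[i]-rim[i-1]).round(4) for i in range(4)],rim.mean(0))
e=rim[0]-rim[1];print("hopper y az",np.degrees(np.arctan2(e[1],e[0])))
# check in scene: project rim corners
print(proj(sc,rim).round(0).tolist())
print("bottle",onz(s,311,132,.115),"cap",onz(s,317,248,.018), onz(sc,358,213,.018))
```

```text
[[ 0.5438 -0.1222  0.012 ]
 [ 0.5712 -0.2656  0.012 ]
 [ 0.4861 -0.2839  0.012 ]
 [ 0.458  -0.1404  0.012 ]] [np.float64(0.0877), np.float64(0.146), np.float64(0.087), np.float64(0.1462)]
c [ 0.51476699 -0.20302813  0.012     ] d [-0.19017528  0.98175015  0.        ] az 100.96301336725901 origin [ 0.51761962 -0.21775438  0.012     ]
mouth top [ 0.51022566 -0.18056622  0.149     ] 0.037915633173561704
tri (array([ 0.50990772, -0.18026607,  0.14692178]), np.float64(0.0014595958442278358))
[[0.5633 0.3695 0.12  ]
 [0.5776 0.2004 0.12  ]
 [0.4324 0.1856 0.12  ]
 [0.4176 0.3544 0.12  ]] [np.float64(0.1465), np.float64(0.1698), np.float64(0.1459), np.float64(0.1694)] [0.49774741 0.27746227 0.12      ]
hopper y az 94.81905343239609
[[471.0, 295.0], [399.0, 258.0], [427.0, 220.0], [494.0, 251.0]]
bottle [ 0.69641087 -0.00787754  0.115     ] cap [ 0.4315973  -0.01615202  0.018     ] [ 0.43945961 -0.01034895  0.018     ]
```

Emit:
drive_tool(deltas=[[[0,0,0],[-4,0,0],8.8],[[0,0,5],[-4,0,0],8.8],[[0,0,5],[0,0,4],8.8],[[5,0,5],[0,0,4],8.8]])

```text
clock: 0.53
tool_pos: [0.179, -0.6064, 0.3333]
eef_rot: [0.714, 0.021, -0.668, 0.208]
contact_force: [-0.5, -1.0, -0.5]
opening: 0.999
```

```bash
python3 -c "
from h import *
s=r.get_state();print(s['q'].tolist(),s['tool_pos'].tolist(),s['eef_rot'].tolist(),s['clock'])"
```

```text
[1.3400058113902025, 0.5020426492575139, -0.19562647813254871, 1.7044418832089496, 0.1441688768288892, 0.6739448115019637, -0.16226489293102128] [0.1790305697939264, -0.6063821619976515, 0.33331436527683284] [0.7140182933875188, 0.020911966244185398, -0.6682021884428034, 0.2079576921780617] 0.5333
```

```bash
cat > fk.py <<'E'
import numpy as np, json, itertools
from scipy.spatial.transform import Rotation as R
from scipy.optimize import least_squares
D=[([1.19481914,0.68986767,-0.19453289,1.5662064,0.15730039,0.90246671,-0.2150908],[0.24876577,-0.57279143,0.24901974],[-0.69216235,-0.14442864,0.69245745,-0.1433678]),
([1.3400058113902025,0.5020426492575139,-0.19562647813254871,1.7044418832089496,0.1441688768288892,0.6739448115019637,-0.16226489293102128],[0.1790305697939264,-0.6063821619976515,0.33331436527683284],[0.7140182933875188,0.020911966244185398,-0.6682021884428034,0.2079576921780617])]
# params: o1,o7,d1,d3,d5,d7,a3 ; signs s1,s3,s5,s7
def fk(q,p,s):
    o1,o7,d1,d3,d5,d7=p
    Z=lambda a:R.from_euler('z',a);Y=lambda a:R.from_euler('y',a)
    z=np.array([0,0,1.])
    A=Z(s[0]*q[0]+o1);t=z*d1
    A=A*Y(q[1]);t=t+A.apply(z*d3)
    A=A*Z(s[1]*q[2])*Y(q[3]);t=t+A.apply(z*d5)
    A=A*Z(s[2]*q[4])*Y(q[5]);t=t+A.apply(z*d7)
    A=A*Z(s[3]*q[6]+o7)*Y(-np.pi/2)   # tool x along flange z
    return A,t
def res(p,s,D):
    out=[]
    for q,t,e in D:
        A,x=fk(q,p,s); out+=list(x-np.array(t))+list(.3*(A.inv()*R.from_quat(e)).as_rotvec())
    return np.array(out)
E
python3 - <<'E'
from fk import *
L=[]
for s in itertools.product([1,-1],repeat=4):
  for o1 in(-2.36,0,2.36):
   for o7 in(0,1.57,3.14,-1.57):
    f=least_squares(res,[o1,o7,.3,.42,.4,.25],args=(s,D)); L.append((f.cost,s,f.x.round(4).tolist()))
L.sort(key=lambda a:a[0])
for l in L[:6]:print(l)
E
```

```text
(np.float64(1.5563558518899424e-05), (-1, -1, -1, -1), [-0.0663, 1.5057, 0.3244, 0.5905, 0.3239, 0.3307])
(np.float64(1.556355851889948e-05), (-1, -1, -1, -1), [-0.0663, 1.5057, 0.3244, 0.5905, 0.3239, 0.3307])
(np.float64(1.556355851889951e-05), (-1, -1, -1, -1), [-0.0663, 1.5057, 0.3244, 0.5905, 0.3239, 0.3307])
(np.float64(1.5563558518899552e-05), (-1, -1, -1, -1), [-0.0663, 1.5057, 0.3244, 0.5905, 0.3239, 0.3307])
(np.float64(1.5563558518900034e-05), (-1, -1, -1, -1), [-0.0663, 1.5057, 0.3244, 0.5905, 0.3239, 0.3307])
(np.float64(1.5563558518992008e-05), (-1, -1, -1, -1), [-0.0663, 1.5057, 0.3244, 0.5905, 0.3239, 0.3307])
```

```bash
cat >> fk.py <<'E'
LO=np.array([-3.01,-.46,-1.47,.13,-1,.04,-2.66]);HI=np.array([3.01,2.08,1.51,2.56,4.14,2.09,2.66])
S=(-1,-1,-1,-1)
P=[-0.0663,1.5057,0.3244,0.5905,0.3239,0.3307]
seat=np.array([.5216,-.2395,.045]);d=np.array([-.19,.982,0]);zz=np.array([0,0,1.])
def ik(Rt,t,q0,reg=.01):
    f=lambda q:np.r_[(fk(q,P,S)[1]-t)*3,(fk(q,P,S)[0].inv()*Rt).as_rotvec(),reg*(q-q0)]
    o=least_squares(f,np.clip(q0,LO+.02,HI-.02),bounds=(LO+.02,HI-.02),max_nfev=60)
    return o.x,np.abs(f(o.x)[:6]).max()
def pose(L,psi,rho,grasp_pt):
    """cup lean L toward azimuth psi; tool dir t perpendicular to axis, turned rho about axis from lean-plane nominal (hand on the underside/back...): nominal t = lean dir rotated 90 deg down"""
    h=np.array([np.cos(psi),np.sin(psi),0])
    a=np.sin(L)*h+np.cos(L)*zz; t=np.cos(L)*h-np.sin(L)*zz
    t=R.from_rotvec(a*rho).apply(t); y=np.cross(a,t)  # x=t, z=±a
    return a,R.from_matrix(np.c_[t,y,a]),R.from_matrix(np.c_[t,-y,-a])
E
python3 - <<'E'
from fk import *
rng=np.random.default_rng(0)
psi0=np.arctan2(d[1],d[0]);D2=np.degrees
hop=np.array([.498,.277,.17])
for rho in(0,-30,-60,30):
  a,R1,R2=pose(np.radians(30),psi0,np.radians(rho),None)
  for n,Rt in enumerate((R1,R2)):
    t=seat+a*.065+Rt.apply([.008,0,0])
    best=[]
    for k in range(8):
      q0=np.array(D[1][0]) if k==0 else rng.uniform(LO,HI)
      q,e=ik(Rt,t,q0,.001)
      if e<.01: best.append((np.abs(q-D[1][0]).max(),q))
    best.sort(key=lambda b:b[0])
    print("grasp",rho,n,len(best),[b[1].round(2).tolist() for b in best[:2]])
    if not best: continue
    # pour end lean 130 at several azimuths, from solution continuing
    for psi in range(0,360,30):
      ok=[]
      for b in best[:2]:
        q=b[1];good=True
        for L in np.linspace(30,130,6):
          w=(L-30)/100
          a2,A,B=pose(np.radians(L),np.radians(psi),0,None);Rp=(A,B)[n]
          m=hop-a2*.02*0; tt=m-a2*.055+Rp.apply([.008,0,0])
          q,e=ik(Rp,tt,q,.02)
          if e>.02: good=False;break
        if good: ok.append(q.round(2).tolist())
      if ok: print("   pour",psi,ok)
E
```

```text
grasp 0 0 7 [[0.39, 1.3, 0.63, 1.29, -0.92, 1.87, -1.68], [0.41, 1.29, 0.57, 1.29, -0.89, 1.84, -1.7]]
   pour 120 [[-1.4, 1.18, 1.34, 1.8, -0.63, 0.79, -2.64], [-1.4, 1.18, 1.34, 1.8, -0.63, 0.79, -2.64]]
   pour 150 [[-1.37, 0.98, 1.06, 2.07, -0.98, 0.21, -1.88], [-1.37, 0.97, 1.04, 2.07, -0.93, 0.19, -1.92]]
   pour 270 [[0.16, 0.9, -0.87, 2.05, -0.09, 0.15, -0.3], [0.16, 0.91, -0.88, 2.05, -0.01, 0.15, -0.38]]
grasp 0 1 5 [[0.94, 1.34, -0.78, 1.29, -0.01, 1.39, 0.58], [1.0, 1.42, -1.02, 1.29, 0.18, 1.41, 0.39]]
   pour 90 [[-1.05, 0.94, 0.56, 1.55, 0.15, 1.12, -0.7], [-0.97, 0.91, 0.38, 1.55, 0.29, 1.15, -0.84]]
   pour 120 [[-1.06, 0.84, 0.38, 1.8, 0.59, 0.77, -0.73], [-0.87, 0.81, 0.01, 1.8, 0.85, 0.95, -0.99]]
   pour 150 [[-0.87, 0.74, 0.02, 2.06, 1.41, 0.67, -1.1], [-0.6, 0.79, -0.48, 2.07, 1.48, 1.02, -1.16]]
   pour 180 [[-0.37, 0.81, -0.73, 2.28, 1.96, 1.04, -1.07], [-0.26, 0.92, -1.02, 2.28, 1.89, 1.27, -0.98]]
   pour 240 [[0.21, 1.11, -1.38, 2.27, 2.05, 0.78, 0.22], [0.21, 1.11, -1.38, 2.27, 2.05, 0.78, 0.22]]
   pour 270 [[0.31, 1.2, -1.45, 2.05, 1.34, 0.6, 1.43], [0.
[... 2243 characters left out ...]
0.94, 0.54, 1.55, 0.17, 1.13, -0.72], [-1.03, 0.93, 0.52, 1.55, 0.19, 1.13, -0.74]]
   pour 120 [[-1.12, 0.86, 0.5, 1.8, 0.48, 0.73, -0.62], [-1.09, 0.85, 0.44, 1.8, 0.54, 0.75, -0.68]]
   pour 150 [[-1.01, 0.76, 0.27, 2.06, 1.34, 0.5, -1.04], [-0.91, 0.75, 0.09, 2.06, 1.39, 0.62, -1.09]]
   pour 180 [[-0.41, 0.79, -0.66, 2.28, 1.98, 0.98, -1.1], [-0.37, 0.81, -0.73, 2.28, 1.96, 1.04, -1.08]]
   pour 240 [[0.21, 1.11, -1.38, 2.27, 2.05, 0.78, 0.23], [0.21, 1.11, -1.38, 2.27, 2.05, 0.78, 0.23]]
   pour 270 [[0.31, 1.2, -1.45, 2.05, 1.34, 0.6, 1.43], [0.31, 1.2, -1.45, 2.05, 1.34, 0.6, 1.43]]
   pour 300 [[0.26, 1.25, -1.45, 1.79, 0.73, 0.89, 2.43], [0.26, 1.25, -1.45, 1.79, 0.73, 0.89, 2.43]]
```

```bash
cat >> h.py <<'E'
import json
from fk import pose,seat,d
PS=np.arctan2(d[1],d[0])
def tgt(L,psi,pt,g):   # lean (deg), azimuth rad, world pos of cup-axis point at g => tool pose; grasp at .065
    a,_,Rt=pose(np.radians(L),psi,0,None)
    return Rt,pt+a*(.065-g)+Rt.apply([.008,0,0])
def plan(wps,op):  # wps: list of (Rot,pos,n)
    st=r.get_state();A=R.from_quat(st["eef_rot"]);p=st["tool_pos"].copy()
    with open("log.jsonl","a") as f: f.write(json.dumps([st["q"].tolist(),p.tolist(),st["eef_rot"].tolist()])+"\n")
    out=[]
    for B,t,n in wps:
        rv=(A.inv()*B).as_rotvec();p0=p.copy();A0=A
        for i in range(1,n+1):
            dp=A.inv().apply(p0+(t-p0)*i/n-p)*100
            w=np.degrees((A.inv()*(A0*R.from_rotvec(rv*i/n))).as_rotvec())
            dp=dp.round(2);w=w.round(1)
            out.append([w.tolist(),dp.tolist(),op]); p=p+A.apply(dp/100);A=A*R.from_rotvec(np.radians(w))
    print("t",st["clock"],"F",st["contact_force"].round(1),"op",st["opening"],"end",p.round(4))
    for k in range(0,len(out),12): print(json.dumps(out[k:k+12]))
E
python3 - <<'E'
from h import *
g=seat+(np.r_[0.5*d[:2],.866])*.065
Rt,t=tgt(30,PS,g,.065); tt=Rt.apply([1,0,0])
plan([(Rt,np.array([.46,-.43,.33]),12),(Rt,t-.15*tt,5)],8.8)
E
```

```text
t 0.5333 F [-0.5 -1.  -0.5] op 0.9994752064870753 end [ 0.5388 -0.3283  0.1723]
[[[-5.6, 4.9, -4.6], [-0.09, -0.63, -2.69], 8.8], [[-5.6, 4.9, -4.7], [0.18, -0.36, -2.74], 8.8], [[-5.7, 4.9, -4.6], [0.44, -0.06, -2.72], 8.8], [[-5.6, 4.9, -4.6], [0.66, 0.24, -2.68], 8.8], [[-5.6, 4.9, -4.7], [0.85, 0.57, -2.57], 8.8], [[-5.6, 4.9, -4.6], [1.0, 0.88, -2.42], 8.8], [[-5.6, 4.9, -4.7], [1.12, 1.2, -2.22], 8.8], [[-5.7, 4.9, -4.6], [1.19, 1.5, -2.0], 8.8], [[-5.6, 4.9, -4.6], [1.22, 1.78, -1.73], 8.8], [[-5.6, 4.9, -4.7], [1.19, 2.04, -1.43], 8.8], [[-5.6, 4.9, -4.6], [1.14, 2.25, -1.13], 8.8], [[-5.7, 4.9, -4.6], [1.03, 2.44, -0.81], 8.8]]
[[[0.0, 0.0, -0.0], [3.05, 1.93, 1.88], 8.8], [[0.0, 0.0, -0.0], [3.05, 1.93, 1.89], 8.8], [[0.0, 0.0, -0.0], [3.04, 1.93, 1.88], 8.8], [[0.0, 0.0, -0.0], [3.05, 1.93, 1.89], 8.8], [[0.0, 0.0, -0.0], [3.05, 1.93, 1.88], 8.8]]
```

Emit:
drive_tool(deltas=[[[-4.5,3.9,-3.7],[0,-0.5,-2.2],8.8],[[-4.5,3.9,-3.7],[0.2,-0.3,-2.2],8.8],[[-4.5,3.9,-3.7],[0.3,0,-2.2],8.8],[[-4.5,3.9,-3.7],[0.5,0.2,-2.2],8.8],[[-4.5,3.9,-3.7],[0.6,0.4,-2.1],8.8],[[-4.5,3.9,-3.7],[0.8,0.6,-2.0],8.8],[[-4.5,3.9,-3.7],[0.8,0.8,-1.9],8.8],[[-4.5,3.9,-3.7],[0.9,1.1,-1.8],8.8],[[-4.5,3.9,-3.7],[1,1.3,-1.6],8.8],[[-4.5,3.9,-3.7],[1,1.5,-1.4],8.8]])

```text
clock: 1.37
tool_pos: [0.3742, -0.5009, 0.3195]
eef_rot: [0.717, 0.548, -0.373, 0.218]
contact_force: [1.5, -0.0, 0.4]
opening: 0.996
```

Run:
```python
from h import *
g=seat+(np.r_[0.5*d[:2],.866])*.065
Rt,t=tgt(30,PS,g,.065); tt=Rt.apply([1,0,0])
plan([(Rt,np.array([.46,-.43,.33]),7),(Rt,t-.15*tt,5)],8.8)
st=r.get_state();print(st["q"].round(2),st["tool_pos"])
```

```text
t 1.3667 F [ 1.5 -0.   0.4] op 0.9964618743855423 end [ 0.5388 -0.3283  0.1723]
[[[-3.3, 2.7, -2.6], [0.66, 0.84, -1.19], 8.8], [[-3.2, 2.8, -2.7], [0.68, 0.93, -1.1], 8.8], [[-3.3, 2.7, -2.6], [0.68, 1.03, -1.02], 8.8], [[-3.3, 2.7, -2.6], [0.68, 1.11, -0.92], 8.8], [[-3.2, 2.7, -2.7], [0.67, 1.19, -0.82], 8.8], [[-3.3, 2.8, -2.6], [0.65, 1.27, -0.72], 8.8], [[-3.3, 2.7, -2.7], [0.62, 1.33, -0.62], 8.8], [[0.0, -0.0, 0.0], [3.05, 1.94, 1.88], 8.8], [[0.0, -0.0, 0.0], [3.04, 1.93, 1.89], 8.8], [[0.0, -0.0, 0.0], [3.05, 1.94, 1.88], 8.8], [[0.0, -0.0, 0.0], [3.04, 1.93, 1.89], 8.8], [[0.0, -0.0, 0.0], [3.05, 1.94, 1.88], 8.8]]
[ 1.28  0.97 -0.61  0.99 -0.06  1.71  0.45] [ 0.37424508 -0.50088517  0.3194519 ]
```

Emit:
drive_tool(deltas=[[[-3.3,2.7,-2.6],[0.7,0.8,-1.2],8.8],[[-3.2,2.8,-2.7],[0.7,0.9,-1.1],8.8],[[-3.3,2.7,-2.6],[0.7,1.0,-1.0],8.8],[[-3.3,2.7,-2.6],[0.7,1.1,-0.9],8.8],[[-3.2,2.7,-2.7],[0.7,1.2,-0.8],8.8],[[-3.3,2.8,-2.6],[0.6,1.3,-0.7],8.8],[[-3.3,2.7,-2.7],[0.6,1.3,-0.6],8.8],[[0,0,0],[3,1.9,1.9],8.8],[[0,0,0],[3,1.9,1.9],8.8],[[0,0,0],[3,1.9,1.9],8.8],[[0,0,0],[3,1.9,1.9],8.8],[[0,0,0],[0,0,0],8.8]])

```text
clock: 2.37
tool_pos: [0.5152, -0.3259, 0.1876]
eef_rot: [0.618, 0.742, -0.167, 0.202]
contact_force: [-0.9, 0.8, -0.5]
opening: 0.993
```

Run:
```python
from h import *
g=seat+(np.r_[0.5*d[:2],.866])*.065
Rt,t=tgt(30,PS,g,.065); tt=Rt.apply([1,0,0])
plan([(Rt,t-.15*tt,2)],8.8)
st=r.get_state();print(st["q"].round(2),st["tool_pos"])
s=snap("wrist","w1.png")
print(proj(s,[g,seat,seat+np.array([.06*d[0],.06*d[1],.104])]).round(1).tolist())
```

```text
t 2.3667 F [-0.9  0.8 -0.5] op 0.9934473307728113 end [ 0.5388 -0.3283  0.1723]
[[[-0.1, 0.2, -0.2], [0.1, 1.13, 0.83], 8.8], [[-0.0, 0.2, -0.3], [0.09, 1.14, 0.83], 8.8]]
[ 0.98  1.29 -0.72  0.91 -0.08  1.79  0.65] [ 0.5152423  -0.32589804  0.18757956]
[[339.4, 208.3], [338.2, 270.8], [340.4, 149.0]]
```

View pics/w1.png

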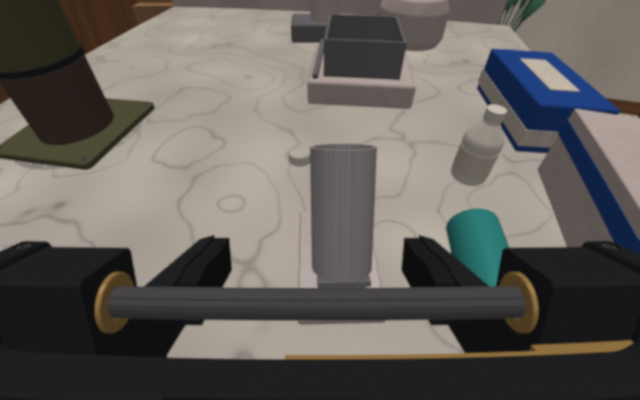

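The wrist view shows the cup centred at column 343, against a predicted 339, so it sits about 3 mm further toward +x. The jaws straddle it cleanly and the turquoise cup at (478,245) is outside the right finger. I'll correct and approach.

Run:
```python
from h import *
g=seat+(np.r_[0.5*d[:2],.866])*.065+.003*np.array([.982,.19,0])
Rt,t=tgt(30,PS,g,.065); tt=Rt.apply([1,0,0])
plan([(Rt,t-.15*tt,2),(Rt,t,7)],8.8)
```

```text
t 2.4167 F [-0.4  0.2 -0.8] op 0.9958832061283857 end [ 0.5171 -0.2002  0.0973]
[[[-0.1, 0.3, -0.3], [0.29, 1.33, 0.88], 8.8], [[-0.0, 0.2, -0.4], [0.28, 1.32, 0.88], 8.8], [[-0.0, 0.0, 0.0], [2.14, 0.0, -0.0], 8.8], [[-0.0, 0.0, 0.0], [2.15, 0.0, -0.0], 8.8], [[-0.0, 0.0, 0.0], [2.14, 0.01, -0.0], 8.8], [[-0.0, 0.0, 0.0], [2.14, -0.0, -0.0], 8.8], [[-0.0, 0.0, 0.0], [2.14, 0.0, -0.0], 8.8], [[-0.0, 0.0, 0.0], [2.15, 0.0, -0.0], 8.8], [[-0.0, 0.0, 0.0], [2.14, 0.01, -0.0], 8.8]]
```

Emit:
drive_tool(deltas=[[[0,0.3,-0.3],[0.3,1.3,0.9],8.8],[[0,0.2,-0.4],[0.3,1.3,0.9],8.8],[[0,0,0],[0,0,0],8.8],[[0,0,0],[2.1,0,0],8.8],[[0,0,0],[2.1,0,0],8.8],[[0,0,0],[2.1,0,0],8.8],[[0,0,0],[2.1,0,0],8.8]])

```text
clock: 3.0
tool_pos: [0.5277, -0.2616, 0.1336]
eef_rot: [0.617, 0.741, -0.168, 0.203]
contact_force: [0.1, 0.3, -0.3]
opening: 1.0
```

Run:
```python
from h import *
g=seat+(np.r_[0.5*d[:2],.866])*.065+.003*np.array([.982,.19,0])
Rt,t=tgt(30,PS,g,.065); tt=Rt.apply([1,0,0])
plan([(Rt,t,4)],8.8)
```

```text
t 3.0 F [ 0.1  0.3 -0.3] op 0.9996327274432832 end [ 0.517  -0.2002  0.0973]
[[[-0.0, 0.1, -0.1], [1.8, 0.01, -0.01], 8.8], [[-0.1, 0.2, -0.2], [1.8, 0.02, -0.01], 8.8], [[-0.0, 0.1, -0.1], [1.81, 0.02, 0.0], 8.8], [[-0.0, 0.1, -0.1], [1.8, 0.03, 0.0], 8.8]]
```

Emit:
drive_tool(deltas=[[[0,0,0],[2.1,0,0],8.8],[[0,0.3,-0.3],[2.1,0,0],8.8],[[0,0,0],[1.5,0,0],8.8],[[0,0,0],[0.7,0,0],8.8],[[0,0,0],[0,0,0],8.8],[[0,0,0],[0,0,0],8.8]])

```text
clock: 3.5
tool_pos: [0.5183, -0.2077, 0.1012]
eef_rot: [0.616, 0.744, -0.166, 0.2]
contact_force: [-0.1, -1.2, -0.1]
opening: 0.998
```

Run:
```python
from h import *
g=seat+(np.r_[0.5*d[:2],.866])*.065+.003*np.array([.982,.19,0])
Rt,t=tgt(30,PS,g,.065); tt=Rt.apply([1,0,0])
plan([(Rt,t,1)],8.8)
print(r.get_state()["q"].round(2))
```

```text
t 3.5 F [-0.1 -1.2 -0.1] op 0.9975008618078439 end [ 0.5171 -0.2003  0.0973]
[[[-0.1, 0.2, -0.2], [0.85, 0.02, -0.04], 8.8]]
[ 0.94  1.33 -0.74  1.24 -0.07  1.42  0.66]
```

Free of contact. I'll do the last 0.8 cm, settle, then close.

Emit:
drive_tool(deltas=[[[0,0.2,-0.2],[0.8,0,0],8.8],[[0,0,0],[0,0,0],8.8],[[0,0,0],[0,0,0],5.9],[[0,0,0],[0,0,0],5.5],[[0,0,0],[0,0,0],5.0],[[0,0,0],[0,0,0],5.0],[[0,0,0],[0,0,0],5.0],[[0,0,0],[0,0,0],5.0]], force=30)

```text
clock: 4.17
tool_pos: [0.517, -0.1996, 0.0966]
eef_rot: [0.614, 0.746, -0.165, 0.198]
contact_force: [0.3, -0.5, 0.0]
opening: 0.661
```

Run:
```python
from h import *
st=r.get_state();print(st["tool_pos"],st["opening"]*8.81,st["contact_force"],st["moment"])
# refit FK with elbow offsets? report rough residual
from fk import *
L=[json.loads(l) for l in open("log.jsonl")]+[[st["q"],st["tool_pos"],st["eef_rot"]]]
f=least_squares(res,P,args=(S,L));print(f.x.round(4).tolist(),np.abs(f.fun).max())
```

```text
[ 0.51700514 -0.1996268   0.096561  ] 5.824103787678159 [ 0.31177492 -0.52524274  0.03019972] [-0.80506636 -0.25740727  0.01389357]
[-0.0424, 1.545, 0.3133, 0.5954, 0.3099, 0.332] 0.012472594362303635
```

Run:
```python
from h import *
st=r.get_state();json.dump([st["tool_pos"].tolist(),st["eef_rot"].tolist()],open("grasp.json","w"));print(st["eef_rot"])
```

```text
[ 0.61436236  0.74562422 -0.16512979  0.19833195]
```

Emit:
drive_tool(deltas=[[[0,0,0],[0,0,-0.3],5.0],[[0,0,0],[-0.1,0,-0.6],5.0],[[0,0,0],[-0.2,0,-1.0],5.0],[[0,0,0],[-0.2,0,-1.2],5.0],[[0,0,0],[-0.2,0,-1.2],5.0],[[0,0,0],[-0.2,0,-1.2],5.0],[[0,0,0],[-0.2,0,-1.2],5.0],[[0,0,0],[0,0,-1.2],5.0],[[0,0,0],[0,0,-1.0],5.0],[[0,0,0],[0,0,-0.6],5.0],[[0,0,0],[0,0,0],5.0],[[0,0,0],[0,0,0],5.0]])

```text
clock: 5.17
tool_pos: [0.5097, -0.1624, 0.1843]
eef_rot: [0.614, 0.746, -0.165, 0.198]
contact_force: [-0.1, 0.3, -3.2]
opening: 0.66
```

Run:
```python
from h import *
st=r.get_state();print(st["tool_pos"],st["opening"]*8.81,st["contact_force"],st["moment"],st["q"].round(2))
a=snap("scene");b=snap("wrist");c=snap("top")
i=cv2.resize(a["color"][60:260,180:430],None,fx=1.6,fy=1.6);j=cv2.resize(c["color"][120:270,300:500],None,fx=2,fy=2)
o=np.zeros((600,800,3),np.uint8);o[:320,:400]=i;o[:300,400:]=j;k=cv2.resize(b["color"],(400,250));o[340:590,:400]=k
cv2.imwrite("pics/lift.png",o[:,:,::-1])
```

```text
[ 0.50972807 -0.16236085  0.18429403] 5.817793911781532 [-0.09725377  0.33207026 -3.17540975] [-1.18768193 -0.31137771  0.0307516 ] [ 0.94  1.19 -0.79  1.38 -0.14  1.37  0.59]
```

View pics/lift.png

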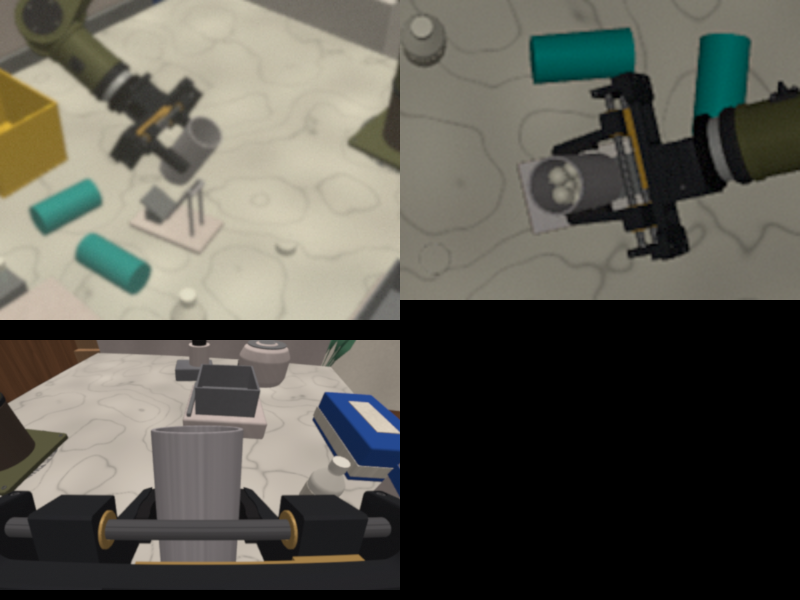

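The lift worked: the cup is clear of the cradle with the white pieces visible in its mouth, and the load reads 3.2 N. In the full wrist image the rim sits at about (315,144). Next I'll plan the transport and pour.

Run:
```python
from h import *
s=snap("wrist");st=r.get_state();A=R.from_quat(st["eef_rot"])
gp=st["tool_pos"]+A.apply([-.008,0,0]);a=-A.as_matrix()[:,2]
print("rim pred",proj(s,[gp+a*.05,gp+a*.055,gp+a*.06]).round(1).tolist(), "lean",np.degrees(np.arccos(a[2])))
psi=np.radians(97);h=np.array([np.cos(psi),np.sin(psi),0]);H=np.array([.498,.277,0])
def W(L,b,z,n):
    Rt,t=tgt(L,psi,H+h*b+[0,0,z],.12); return Rt,t,n
wp=[W(32,-.06,.28,17),W(80,-.05,.22,12),W(100,-.035,.168,6),W(130,-.035,.168,9)]
import fk;from fk import *
L=[json.loads(l) for l in open("log.jsonl")];fk.P=least_squares(res,P,args=(S,L)).x
q=st["q"]
for x in wp: q,e=ik(x[0],x[1],q,.02);print(q.round(2),round(e,3),x[1].round(3))
plan(wp,5.0)
```

```text
rim pred [[316.5, 160.7], [316.5, 148.4], [316.5, 135.9]] lean 29.878842269467686
[ 0.54  1.04 -0.93  1.96 -0.48  0.55  0.45] 0.001 [0.508 0.195 0.229]
[-0.17  0.65 -0.21  1.92 -0.09  0.56 -0.14] 0.001 [0.511 0.175 0.203]
[-0.6   0.72  0.15  1.87  0.12  0.61 -0.46] 0.0 [0.509 0.187 0.17 ]
[-0.99  0.89  0.44  1.68  0.34  0.99 -0.75] 0.0 [0.508 0.195 0.197]
t 5.3667 F [-0.1 -0.2 -1.9] op 0.660259899405255 end [0.508  0.1954 0.1972]
[[[0.1, -0.1, 0.2], [1.66, 0.39, -1.26], 5.0], [[0.1, -0.1, 0.2], [1.66, 0.38, -1.27], 5.0], [[0.1, -0.2, 0.2], [1.65, 0.38, -1.27], 5.0], [[0.1, -0.1, 0.2], [1.66, 0.36, -1.28], 5.0], [[0.1, -0.1, 0.2], [1.65, 0.36, -1.28], 5.0], [[0.2, -0.1, 0.2], [1.65, 0.35, -1.28], 5.0], [[0.1, -0.2, 0.3], [1.66, 0.34, -1.29], 5.0], [[0.1, -0.1, 0.2], [1.64, 0.33, -1.3], 5.0], [[0.1, -0.1, 0.2], [1.65, 0.32, -1.3], 5.0], [[0.1, -0.1, 0.2], [1.65, 0.31, -1.3], 5.0], [[0.1, -0.2, 0.2], [1.64, 0.31, -1.3], 5.0], [[0.1, -0.1, 0.2], [1.64, 0.3, -1.31], 5.0]]
[[[0.1, -0.1, 0.2], [1.64, 0.29, -1.32], 5.0], [[0.1, -0.1, 0.2], [1.64, 0.28, -1.32], 5.0], [[0.1, -0.2, 0.2], [1.64,
[... 632 characters left out ...]
0.18, 0.0, 0.21], 5.0], [[-0.0, -3.3, 0.0], [0.58, 0.0, -0.1], 5.0], [[-0.0, -3.4, 0.0], [0.56, 0.0, -0.14], 5.0], [[0.0, -3.3, 0.0], [0.56, 0.0, -0.17], 5.0], [[0.0, -3.3, 0.0], [0.55, 0.0, -0.21], 5.0], [[0.0, -3.4, 0.0], [0.54, 0.0, -0.23], 5.0], [[0.0, -3.3, 0.0], [0.52, 0.0, -0.27], 5.0], [[0.0, -3.3, 0.0], [-0.32, 0.0, -0.04], 5.0]]
[[[0.0, -3.4, 0.0], [-0.32, 0.0, -0.02], 5.0], [[0.0, -3.3, 0.0], [-0.32, 0.0, 0.0], 5.0], [[0.0, -3.3, 0.0], [-0.32, 0.0, 0.02], 5.0], [[0.0, -3.4, 0.0], [-0.31, 0.0, 0.04], 5.0], [[0.0, -3.3, 0.0], [-0.32, 0.0, 0.06], 5.0], [[0.0, -3.3, 0.0], [-0.31, 0.0, 0.07], 5.0], [[0.0, -3.4, 0.0], [-0.31, 0.0, 0.09], 5.0], [[0.0, -3.3, 0.0], [-0.3, 0.0, 0.11], 5.0]]
```

Emit:
drive_tool(deltas=[[[0,0,0],[0.5,0.1,-0.7],5.0],[[0.1,-0.1,0.2],[1.2,0.3,-1.3],5.0],[[0.1,-0.2,0.2],[1.7,0.4,-1.3],5.0],[[0.1,-0.1,0.2],[1.7,0.4,-1.3],5.0],[[0.1,-0.1,0.2],[1.7,0.4,-1.3],5.0],[[0.2,-0.1,0.2],[1.7,0.4,-1.3],5.0],[[0.1,-0.2,0.3],[1.7,0.3,-1.3],5.0],[[0.1,-0.1,0.2],[1.7,0.3,-1.3],5.0],[[0.1,-0.1,0.2],[1.7,0.3,-1.3],5.0],[[0.1,-0.1,0.2],[1.7,0.3,-1.3],5.0],[[0.1,-0.2,0.2],[1.6,0.3,-1.3],5.0],[[0.1,-0.1,0.2],[1.6,0.3,-1.3],5.0]])

```text
clock: 6.37
tool_pos: [0.5065, 0.0777, 0.2199]
eef_rot: [0.629, 0.729, -0.177, 0.204]
contact_force: [0.4, -0.1, -2.3]
opening: 0.656
```

Emit:
drive_tool(deltas=[[[0.1,-0.1,0.2],[1.6,0.3,-1.3],5.0],[[0.1,-0.1,0.2],[1.6,0.3,-1.3],5.0],[[0.1,-0.2,0.2],[1.6,0.3,-1.3],5.0],[[0.2,-0.1,0.2],[1.6,0.3,-1.3],5.0],[[0.1,-0.1,0.2],[1.6,0.3,-1.3],5.0],[[0.1,0,0.2],[1.1,0.1,-0.6],5.0],[[0,0,0],[0.4,0,-0.2],5.0],[[0,0,0],[0,0,0],5.0],[[0,0,0],[0,0,0],5.0],[[0,0,0],[0,0,0],5.0]])

```text
clock: 7.2
tool_pos: [0.5071, 0.1953, 0.2314]
eef_rot: [0.637, 0.72, -0.183, 0.206]
contact_force: [0.1, 0.0, -2.2]
opening: 0.659
```

```bash
cat > pour.py <<'E'
from h import *
psi=np.radians(97);h=np.array([np.cos(psi),np.sin(psi),0]);H=np.array([.498,.277,0])
def W(L,b,z,n):
    Rt,t=tgt(L,psi,H+h*b+[0,0,z],.12); return Rt,t,n
def now():
    st=r.get_state();A=R.from_quat(st["eef_rot"]);a=-A.as_matrix()[:,2]
    m=st["tool_pos"]+A.apply([-.008,0,0])+a*.055
    print("mouth rel",((m-H)@h).round(4),(m-H).round(3),"lean",np.degrees(np.arccos(a[2])).round(1),"q",st["q"].round(2))
E
python3 - <<'E'
from pour import *
now();plan([W(32,-.06,.28,2),W(80,-.05,.22,12)],5.0)
s=snap("scene");k=cv2.resize(s["color"][60:360,300:600],None,fx=2,fy=2)
cv2.imwrite("pics/prep.png",k[:,:,::-1])
E
```

```text
mouth rel -0.0599 [ 0.006 -0.06   0.282] lean 32.0 q [ 0.58  1.04 -0.97  1.91 -0.42  0.56  0.4 ]
t 7.2 F [ 0.1  0.  -2.2] op 0.6594727248982934 end [0.5105 0.175  0.2026]
[[[-0.0, -0.0, -0.0], [0.05, 0.05, 0.1], 5.0], [[-0.1, -0.0, -0.1], [0.06, 0.04, 0.1], 5.0], [[0.0, -4.0, 0.0], [-0.03, 0.0, 0.28], 5.0], [[0.0, -4.0, 0.0], [-0.01, 0.0, 0.28], 5.0], [[0.0, -4.0, 0.0], [0.02, 0.0, 0.27], 5.0], [[0.0, -4.0, 0.0], [0.03, 0.0, 0.28], 5.0], [[0.0, -4.0, 0.0], [0.05, 0.0, 0.28], 5.0], [[0.0, -4.0, 0.0], [0.07, 0.0, 0.27], 5.0], [[0.0, -4.0, 0.0], [0.08, 0.0, 0.26], 5.0], [[0.0, -4.0, 0.0], [0.11, 0.0, 0.26], 5.0], [[0.0, -4.0, 0.0], [0.12, 0.0, 0.25], 5.0], [[0.0, -4.0, 0.0], [0.14, 0.0, 0.24], 5.0]]
[[[0.1, -4.0, 0.0], [0.16, 0.0, 0.23], 5.0], [[-0.0, -4.0, 0.0], [0.17, 0.0, 0.22], 5.0]]
```

View pics/prep.png

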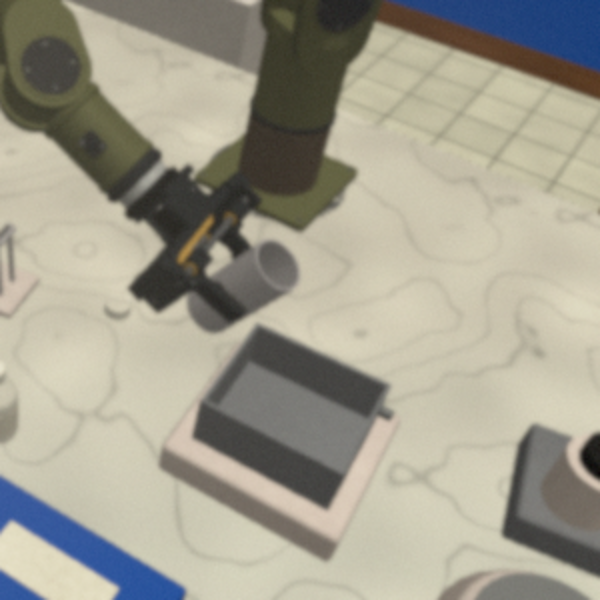

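The cup is held high over the hopper's near edge and nothing is touching. I'll tilt to about 80° while lowering.

Emit:
drive_tool(deltas=[[[0,-2,0],[0,0,0.2],5.0],[[0,-4,0],[0,0,0.3],5.0],[[0,-4,0],[0,0,0.3],5.0],[[0,-4,0],[0,0,0.3],5.0],[[0,-4,0],[0.1,0,0.3],5.0],[[0,-4,0],[0.1,0,0.3],5.0],[[0,-4,0],[0.1,0,0.3],5.0],[[0,-4,0],[0.1,0,0.3],5.0],[[0,-4,0],[0.1,0,0.2],5.0],[[0,-4,0],[0.2,0,0.2],5.0],[[0,-4,0],[0.2,0,0.2],5.0],[[0,0,0],[0,0,0],5.0]])

```text
clock: 8.25
tool_pos: [0.5077, 0.1841, 0.2075]
eef_rot: [0.528, 0.6, -0.396, 0.453]
contact_force: [0.0, 1.5, -1.8]
opening: 0.658
```

Run:
```python
from pour import *
now();plan([W(98,-.035,.17,9),W(130,-.035,.170,12)],5.0)
```

```text
mouth rel -0.0428 [ 0.003 -0.043  0.23 ] lean 73.9 q [-0.07  0.65 -0.33  1.91 -0.14  0.55 -0.08]
t 8.25 F [ 0.   1.5 -1.8] op 0.6583080128645358 end [0.5081 0.1953 0.1992]
[[[0.1, -2.7, -0.0], [0.41, 0.02, 0.09], 5.0], [[0.0, -2.7, -0.0], [0.42, 0.02, 0.06], 5.0], [[0.0, -2.6, -0.0], [0.42, 0.01, 0.05], 5.0], [[0.1, -2.7, -0.1], [0.42, 0.02, 0.03], 5.0], [[0.1, -2.7, 0.0], [0.42, 0.02, 0.0], 5.0], [[0.0, -2.7, 0.0], [0.42, 0.02, -0.01], 5.0], [[0.1, -2.6, -0.0], [0.42, 0.02, -0.03], 5.0], [[0.0, -2.7, -0.0], [0.41, 0.02, -0.05], 5.0], [[0.1, -2.7, -0.0], [0.42, 0.02, -0.07], 5.0], [[-0.0, -2.7, -0.0], [-0.25, -0.0, -0.03], 5.0], [[-0.0, -2.6, -0.0], [-0.26, -0.0, -0.03], 5.0], [[-0.0, -2.7, -0.0], [-0.25, -0.0, -0.01], 5.0]]
[[[-0.0, -2.7, -0.0], [-0.26, -0.0, 0.0], 5.0], [[-0.0, -2.6, -0.0], [-0.25, -0.0, 0.02], 5.0], [[-0.0, -2.7, -0.0], [-0.26, -0.0, 0.02], 5.0], [[-0.0, -2.7, -0.0], [-0.25, -0.0, 0.04], 5.0], [[-0.0, -2.6, -0.0], [-0.25, -0.0, 0.05], 5.0], [[-0.0, -2.7, -0.0], [-0.25, -0.0, 0.06], 5.0], [[-0.0, -2.7, -0.0], [-0.24, -0.0, 0.07], 5.0], [[-0.1, -2.6, -0.0], [-0.25, -0.0, 0.08], 5.0], [[0.0, -2.7, -0.0], [-0.23, -0.0, 0.1], 5.0]]
```

Emit:
drive_tool(deltas=[[[0,-1,0],[0.5,0,0.1],5.0],[[0,-2,0],[0.6,0,0.1],5.0],[[0,-2,0],[0.6,0,0],5.0],[[0,-3,0],[0.6,0,0],5.0],[[0,-3,0],[0.5,0,0],5.0],[[0,-3,0],[0.5,0,0],5.0],[[0,-3,0],[0.4,0,-0.1],5.0],[[0,-3,0],[0.1,0,-0.1],5.0],[[0,-2,0],[0,0,0],5.0],[[0,-2,0],[0,0,0],5.0],[[0,0,0],[0,0,0],5.0],[[0,0,0],[0,0,0],5.0]])

```text
clock: 9.25
tool_pos: [0.5076, 0.186, 0.1671]
eef_rot: [0.435, 0.492, -0.5, 0.564]
contact_force: [-0.9, -0.7, -2.4]
opening: 0.661
```

Run:
```python
from pour import *
now();plan([W(130,-.035,.17,12)],5.0)
s=snap("scene");k=cv2.resize(s["color"][120:320,350:550],None,fx=2,fy=2)
t=snap("top");j=cv2.resize(t["color"][150:290,130:270],(400,400))
cv2.imwrite("pics/p98.png",np.hstack([k,j])[:,:,::-1])
```

```text
mouth rel -0.0359 [ 0.003 -0.036  0.168] lean 97.8 q [-0.58  0.72  0.11  1.88  0.1   0.6  -0.45]
t 9.25 F [-0.9 -0.7 -2.4] op 0.6610693385910286 end [0.508  0.1954 0.1992]
[[[0.0, -2.7, 0.0], [-0.28, 0.01, -0.04], 5.0], [[0.0, -2.7, 0.0], [-0.27, 0.01, -0.03], 5.0], [[0.0, -2.6, 0.0], [-0.28, 0.02, -0.01], 5.0], [[0.0, -2.7, 0.0], [-0.28, 0.01, 0.0], 5.0], [[0.0, -2.7, 0.0], [-0.28, 0.01, 0.01], 5.0], [[0.0, -2.7, 0.0], [-0.27, 0.01, 0.03], 5.0], [[0.0, -2.7, 0.0], [-0.28, 0.02, 0.04], 5.0], [[0.0, -2.6, 0.0], [-0.27, 0.01, 0.05], 5.0], [[0.0, -2.7, 0.0], [-0.28, 0.01, 0.06], 5.0], [[0.0, -2.7, 0.1], [-0.26, 0.01, 0.08], 5.0], [[0.0, -2.7, -0.0], [-0.27, 0.02, 0.09], 5.0], [[0.0, -2.7, -0.0], [-0.26, 0.01, 0.1], 5.0]]
```

View pics/p98.png

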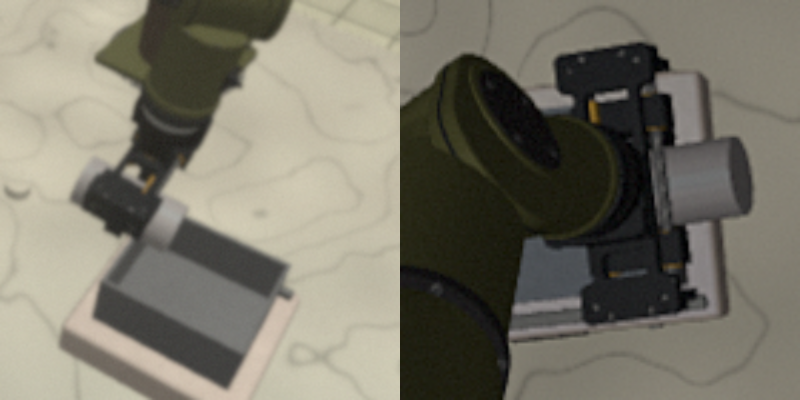

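At 98° the mouth is inside the near half of the hopper and nothing has come out yet. I'll keep tilting.

Emit:
drive_tool(deltas=[[[0,-2.7,0],[-0.2,0,-0.1],5.0],[[0,-2.7,0],[-0.2,0,-0.1],5.0],[[0,-2.7,0],[-0.2,0,-0.1],5.0],[[0,-2.7,0],[-0.2,0,0],5.0],[[0,-2.7,0],[-0.2,0,0],5.0],[[0,-2.7,0],[-0.2,0,0],5.0],[[0,-2.7,0],[-0.2,0,0],5.0],[[0,0,0],[0,0,0],5.0],[[0,0,0],[0,0,0],5.0],[[0,0,0],[0,0,0],5.0],[[0,0,0],[0,0,0],5.0],[[0,0,0],[0,0,0],5.0]])

```text
clock: 10.35
tool_pos: [0.5073, 0.192, 0.181]
eef_rot: [0.348, 0.392, -0.565, 0.637]
contact_force: [0.6, 0.5, -1.7]
opening: 0.659
```

```bash
cat > cnt.py <<'E'
from pour import *
now();plan([W(135,-.035,.172,9)],5.0)
s=snap("scene");hsv=cv2.cvtColor(s["color"],cv2.COLOR_RGB2HSV)
mk=((hsv[...,2]>165)&(hsv[...,1]<60)).astype(np.uint8);m2=np.zeros_like(mk)
pl=proj(s,[[.5633,.3695,.12],[.5776,.2004,.12],[.4324,.1856,.12],[.4176,.3544,.12]]).astype(int)
cv2.fillConvexPoly(m2,cv2.convexHull(pl),1);m2=cv2.erode(m2,np.ones((5,5)))
n,_,st,c=cv2.connectedComponentsWithStats(mk&m2);print("bright",[(int(x[4]),*y.round(0).tolist()) for x,y in zip(st[1:],c[1:]) if x[4]>6])
E
python3 cnt.py
```

```text
mouth rel -0.0328 [ 0.003 -0.033  0.163] lean 116.8 q [-0.86  0.81  0.33  1.77  0.24  0.82 -0.66]
t 10.35 F [ 0.6  0.5 -1.7] op 0.6591205113147683 end [0.5077 0.1981 0.2053]
[[[-0.0, -2.0, 0.0], [-0.27, 0.01, 0.06], 5.0], [[-0.0, -2.1, 0.0], [-0.27, 0.01, 0.07], 5.0], [[-0.0, -2.0, 0.0], [-0.26, 0.02, 0.08], 5.0], [[-0.0, -2.0, 0.0], [-0.26, 0.01, 0.09], 5.0], [[-0.0, -2.0, 0.0], [-0.26, 0.01, 0.1], 5.0], [[-0.1, -2.1, 0.0], [-0.26, 0.01, 0.11], 5.0], [[0.0, -2.0, 0.0], [-0.25, 0.01, 0.12], 5.0], [[0.0, -2.0, 0.0], [-0.25, 0.02, 0.12], 5.0], [[0.0, -2.0, 0.0], [-0.24, 0.01, 0.14], 5.0]]
bright [(167, 447.0, 263.0), (194, 467.0, 275.0), (27, 440.0, 274.0), (36, 458.0, 284.0)]
```

Emit:
drive_tool(deltas=[[[0,-2.5,0],[-0.2,0,0.1],5.0],[[0,-2.5,0],[-0.3,0,0.1],5.0],[[0,-2.5,0],[-0.3,0,0.1],5.0],[[0,-2.5,0],[-0.3,0,0.1],5.0],[[0,-2.5,0],[-0.3,0,0.1],5.0],[[0,-2.5,0],[-0.3,0,0.1],5.0],[[0,-2.5,0],[-0.3,0,0.1],5.0],[[0,-2.5,0],[-0.3,0,0.1],5.0],[[0,0,0],[0,0,0],5.0],[[0,0,0],[0,0,0],5.0],[[0,0,0],[0,0,0],5.0],[[0,0,0],[0,0,0],5.0]])

```text
clock: 11.4
tool_pos: [0.5064, 0.1991, 0.2043]
eef_rot: [0.245, 0.276, -0.616, 0.696]
contact_force: [0.3, -1.7, -1.9]
opening: 0.66
```

```bash
python3 cnt.py
python3 - <<'E'
from h import *
s=snap("scene");k=cv2.resize(s["color"][200:330,380:510],(600,600),interpolation=cv2.INTER_CUBIC)
cv2.imwrite("pics/p140.png",k[:,:,::-1])
E
```

```text
mouth rel -0.0348 [ 0.003 -0.035  0.17 ] lean 136.8 q [-1.04  0.95  0.47  1.64  0.34  1.1  -0.77]
t 11.4 F [ 0.3 -1.7 -1.9] op 0.6595571370450777 end [0.5077 0.1981 0.2052]
[[[-0.0, 0.2, 0.0], [0.0, 0.01, 0.02], 5.0], [[-0.0, 0.2, 0.0], [0.01, 0.02, 0.01], 5.0], [[-0.0, 0.2, 0.0], [-0.0, 0.01, 0.02], 5.0], [[-0.0, 0.2, 0.0], [0.0, 0.01, 0.02], 5.0], [[-0.0, 0.2, 0.0], [0.0, 0.01, 0.01], 5.0], [[-0.0, 0.2, 0.0], [0.01, 0.02, 0.02], 5.0], [[-0.1, 0.2, 0.0], [-0.0, 0.01, 0.02], 5.0], [[0.0, 0.2, 0.0], [-0.0, 0.01, 0.01], 5.0], [[0.0, 0.2, 0.0], [0.0, 0.01, 0.02], 5.0]]
bright [(47, 450.0, 252.0), (56, 446.0, 262.0), (36, 479.0, 266.0), (61, 457.0, 277.0), (117, 470.0, 279.0)]
```

View pics/p140.png

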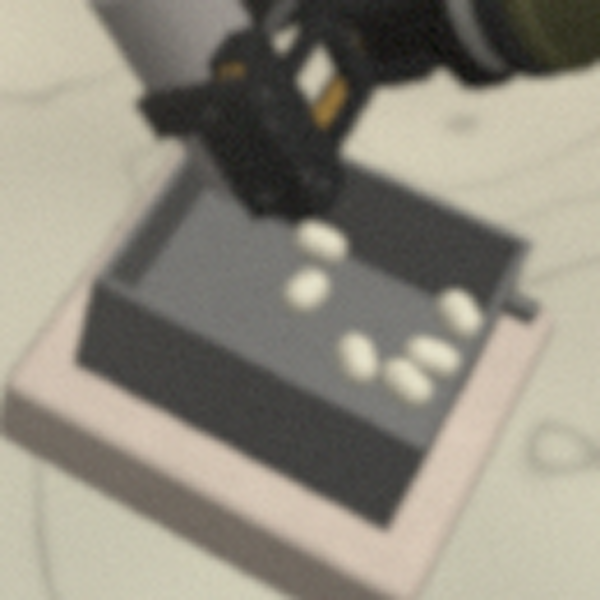

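Emit:
drive_tool(deltas=[[[0,-3.5,0],[-0.2,0,0.2],5.0],[[0,-3.5,0],[-0.2,0,0.2],5.0],[[0,-3.5,0],[-0.2,0,0.2],5.0],[[0,-3.5,0],[-0.2,0,0.2],5.0],[[0,-3.5,0],[-0.2,0,0.2],5.0],[[0,0,0],[0,0,0],5.0],[[0,0,0],[0,0,0.5],5.0],[[0,0,0],[0,0,-0.5],5.0],[[0,0,0],[0,0,0.5],5.0],[[0,0,0],[-0.2,0,0.5],5.0],[[0,0,0],[-0.5,0,1.0],5.0],[[0,0,0],[-0.5,0,1.0],5.0]])

```text
clock: 12.5
tool_pos: [0.5063, 0.1995, 0.2515]
eef_rot: [0.148, 0.166, -0.646, 0.73]
contact_force: [0.7, 0.1, -1.2]
opening: 0.655
```

Emit:
drive_tool(deltas=[[[0,0,0],[-0.8,0,1.7],5.0],[[0,0,0],[-0.8,0,1.7],5.0],[[0,0,0],[-0.8,0,1.7],5.0],[[0,0,0],[-0.8,0,1.7],5.0],[[0,0,0],[0,0,0],5.0],[[0,0,0],[0,0,0],5.0]])

```text
clock: 13.0
tool_pos: [0.5065, 0.1992, 0.3263]
eef_rot: [0.149, 0.167, -0.646, 0.73]
contact_force: [-0.5, 1.0, -1.8]
opening: 0.659
```

```bash
python3 cnt.py
python3 - <<'E'
from h import *
s=snap("scene");k=cv2.resize(s["color"][140:340,360:560],(600,600),interpolation=cv2.INTER_CUBIC)
cv2.imwrite("pics/p155.png",k[:,:,::-1])
E
```

```text
mouth rel -0.047 [ 0.005 -0.047  0.28 ] lean 154.2 q [-1.15  0.95  0.59  1.52  0.46  1.43 -0.72]
t 13.0 F [-0.5  1.  -1.8] op 0.6591404601224741 end [0.5077 0.198  0.2052]
[[[-0.0, 2.1, -0.0], [0.6, 0.01, -1.2], 5.0], [[-0.0, 2.2, -0.0], [0.64, 0.01, -1.19], 5.0], [[-0.0, 2.1, -0.0], [0.69, 0.01, -1.15], 5.0], [[-0.0, 2.1, -0.0], [0.73, 0.0, -1.13], 5.0], [[-0.1, 2.1, -0.1], [0.77, 0.01, -1.1], 5.0], [[0.0, 2.2, 0.0], [0.81, 0.01, -1.08], 5.0], [[0.0, 2.1, 0.0], [0.85, 0.02, -1.04], 5.0], [[-0.0, 2.1, 0.0], [0.89, 0.01, -1.01], 5.0], [[-0.0, 2.2, 0.0], [0.93, 0.01, -0.97], 5.0]]
bright [(47, 450.0, 252.0), (55, 446.0, 262.0), (36, 479.0, 266.0), (60, 458.0, 277.0), (117, 470.0, 279.0)]
```

View pics/p155.png

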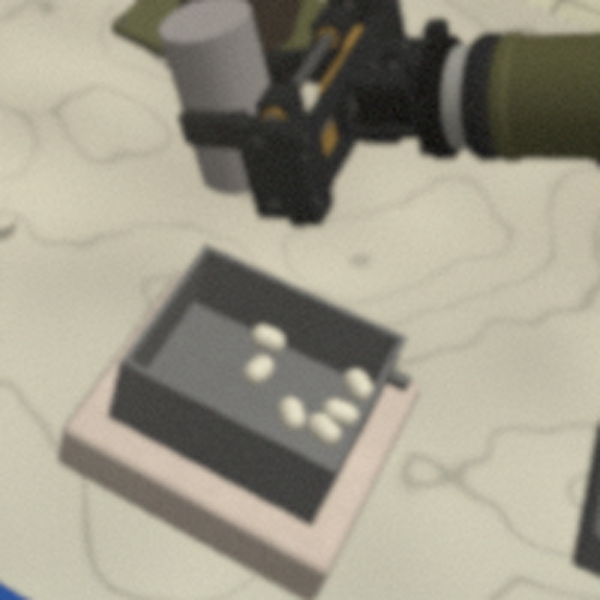

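```bash
cat > top.py <<'E'
from h import *
s=snap("top");hsv=cv2.cvtColor(s["color"],cv2.COLOR_RGB2HSV)
mk=((hsv[...,2]>130)&(hsv[...,1]<90)).astype(np.uint8);m2=np.zeros_like(mk)
pl=proj(s,[[.5633,.3695,.12],[.5776,.2004,.12],[.4324,.1856,.12],[.4176,.3544,.12]]).astype(int)
cv2.fillConvexPoly(m2,cv2.convexHull(pl),1);m2=cv2.erode(m2,np.ones((3,3)))
n,_,st,c=cv2.connectedComponentsWithStats(mk&m2)
for x,y in zip(st[1:],c[1:]):
  if x[4]>6: print(int(x[4]),y.round(0).tolist(),onz(s,*y,.065).round(3))
cv2.imwrite("pics/topcrop%d.png"%int(r.get_state()["clock"]*10),cv2.resize(s["color"][160:280,130:270],None,fx=5,fy=5)[:,:,::-1])
E
python3 top.py
```

```text
14 [161.0, 199.0] [0.553 0.351 0.065]
21 [165.0, 225.0] [0.492 0.341 0.065]
7 [165.0, 233.0] [0.473 0.34  0.065]
32 [196.0, 246.0] [0.44  0.266 0.065]
```

Run:
```python
from pour import *
plan([W(95,-.06,.29,11),W(31,-.08,.31,12)],5.0)
```

```text
t 13.15 F [ 0.2  0.4 -2. ] op 0.6612648249284394 end [0.5103 0.1763 0.2587]
[[[0.0, 5.4, 0.0], [0.45, 0.02, -0.16], 5.0], [[0.0, 5.4, 0.0], [0.47, 0.01, -0.11], 5.0], [[0.0, 5.4, 0.0], [0.48, 0.02, -0.07], 5.0], [[0.0, 5.4, 0.0], [0.48, 0.01, -0.03], 5.0], [[0.0, 5.4, 0.0], [0.48, 0.02, 0.02], 5.0], [[0.0, 5.4, 0.0], [0.47, 0.02, 0.07], 5.0], [[0.0, 5.3, 0.0], [0.47, 0.01, 0.11], 5.0], [[0.0, 5.4, 0.1], [0.46, 0.02, 0.15], 5.0], [[0.1, 5.4, -0.0], [0.44, 0.02, 0.2], 5.0], [[-0.0, 5.4, -0.0], [0.42, 0.01, 0.23], 5.0], [[-0.0, 5.4, -0.0], [0.39, 0.02, 0.27], 5.0], [[0.0, 5.3, -0.0], [0.22, -0.0, -0.14], 5.0]]
[[[0.0, 5.4, -0.0], [0.24, -0.0, -0.11], 5.0], [[0.0, 5.3, -0.0], [0.24, -0.0, -0.09], 5.0], [[0.0, 5.3, -0.0], [0.26, -0.0, -0.07], 5.0], [[0.0, 5.4, -0.0], [0.25, -0.0, -0.05], 5.0], [[0.0, 5.3, -0.0], [0.26, -0.0, -0.02], 5.0], [[0.0, 5.3, -0.0], [0.27, -0.0, 0.0], 5.0], [[0.0, 5.4, -0.0], [0.26, -0.0, 0.03], 5.0], [[0.0, 5.3, -0.0], [0.25, -0.0, 0.05], 5.0], [[0.0, 5.3, -0.0], [0.25, -0.0, 0.07], 5.0], [[0.0, 5.4, -0.0], [0.25, -0.0, 0.1], 5.0], [[0.0, 5.3, -0.0], [0.23, -0.01, 0.12], 5.0]]
```

Emit:
drive_tool(deltas=[[[0,5.4,0],[0.4,0,-0.2],5.0],[[0,5.4,0],[0.5,0,-0.1],5.0],[[0,5.4,0],[0.5,0,-0.1],5.0],[[0,5.4,0],[0.5,0,0],5.0],[[0,5.4,0],[0.5,0,0],5.0],[[0,5.4,0],[0.5,0,0.1],5.0],[[0,5.4,0],[0.5,0,0.1],5.0],[[0,5.4,0],[0.5,0,0.1],5.0],[[0,5.4,0],[0.4,0,0.2],5.0],[[0,5.4,0],[0.4,0,0.2],5.0],[[0,5.4,0],[0.4,0,0.3],5.0],[[0,5.3,0],[0.2,0,-0.1],5.0]])

```text
clock: 14.15
tool_pos: [0.5102, 0.1614, 0.2837]
eef_rot: [0.47, 0.532, -0.467, 0.527]
contact_force: [-0.6, -1.1, -2.2]
opening: 0.662
```

Emit:
drive_tool(deltas=[[[0,5.4,0],[0.2,0,-0.1],5.0],[[0,5.3,0],[0.2,0,-0.1],5.0],[[0,5.3,0],[0.3,0,-0.1],5.0],[[0,5.4,0],[0.3,0,0],5.0],[[0,5.3,0],[0.3,0,0],5.0],[[0,5.3,0],[0.3,0,0],5.0],[[0,5.4,0],[0.3,0,0],5.0],[[0,5.3,0],[0.2,0,0],5.0],[[0,5.3,0],[0.2,0,0.1],5.0],[[0,5.4,0],[0.2,0,0.1],5.0],[[0,5.3,0],[0.2,0,0.1],5.0],[[0,0,0],[0,0,0],5.0]])

```text
clock: 15.15
tool_pos: [0.5091, 0.171, 0.2538]
eef_rot: [0.64, 0.721, -0.18, 0.196]
contact_force: [1.1, -1.7, -3.1]
opening: 0.658
```

```bash
python3 top.py
python3 - <<'E'
from pour import *
now()
p,e=json.load(open("grasp.json"));G=R.from_quat(e);p=np.array(p);a=-G.as_matrix()[:,2]
plan([(G,p+a*.10-G.apply([.02,0,0]),14)],5.0)
E
```

```text
59 [160.0, 200.0] [0.551 0.353 0.065]
43 [189.0, 202.0] [0.545 0.285 0.065]
57 [175.0, 223.0] [0.496 0.316 0.065]
58 [164.0, 225.0] [0.492 0.342 0.065]
61 [193.0, 232.0] [0.474 0.275 0.065]
58 [163.0, 234.0] [0.47  0.344 0.065]
57 [197.0, 247.0] [0.44  0.265 0.065]
62 [163.0, 249.0] [0.435 0.343 0.065]
mouth rel -0.0834 [ 0.009 -0.083  0.307] lean 30.9 q [ 0.42  0.87 -0.56  1.89 -0.86  0.83  0.83]
t 15.2 F [-0.2  0.9 -1.2] op 0.66152006690732 end [ 0.511  -0.1677  0.1932]
[[[-0.2, 0.1, -0.2], [-1.84, -0.27, 1.63], 5.0], [[-0.1, 0.0, -0.3], [-1.84, -0.28, 1.62], 5.0], [[-0.2, 0.1, -0.2], [-1.85, -0.3, 1.62], 5.0], [[-0.2, 0.1, -0.3], [-1.84, -0.3, 1.62], 5.0], [[-0.1, 0.1, -0.2], [-1.84, -0.32, 1.61], 5.0], [[-0.2, 0.0, -0.3], [-1.85, -0.34, 1.61], 5.0], [[-0.2, 0.1, -0.2], [-1.85, -0.34, 1.61], 5.0], [[-0.1, 0.1, -0.3], [-1.84, -0.36, 1.61], 5.0], [[-0.2, 0.0, -0.2], [-1.85, -0.37, 1.6], 5.0], [[-0.2, 0.1, -0.3], [-1.85, -0.38, 1.6], 5.0], [[-0.1, 0.1, -0.2], [-1.84, -0.4, 1.59], 5.0], [[-0.2, 0.1, -0.3], [-1.85, -0.41, 1.59], 5.0]]
[[[-0.2, 0.0, -0.2], [-1.85, -0.42, 1.59], 5.0], [[-0.1, 0.1, -0.3], [-1.85, -0.44, 1.58], 5.0]]
```

The top view shows all eight pieces as separate blobs inside the hopper. Heading back.

Emit:
drive_tool(deltas=[[[-0.2,0,-0.2],[-1,-0.2,0.8],5.0],[[-0.2,0,-0.2],[-1.8,-0.3,1.6],5.0],[[-0.2,0.1,-0.2],[-1.8,-0.3,1.6],5.0],[[-0.2,0.1,-0.3],[-1.8,-0.3,1.6],5.0],[[-0.1,0.1,-0.2],[-1.8,-0.3,1.6],5.0],[[-0.2,0,-0.3],[-1.8,-0.3,1.6],5.0],[[-0.2,0.1,-0.2],[-1.8,-0.3,1.6],5.0],[[-0.2,0.1,-0.3],[-1.8,-0.4,1.6],5.0],[[-0.2,0,-0.2],[-1.8,-0.4,1.6],5.0],[[-0.2,0.1,-0.3],[-1.8,-0.4,1.6],5.0],[[0,0,0],[-0.8,0,0.8],5.0],[[0,0,0],[0,0,0],5.0]])

```text
clock: 16.2
tool_pos: [0.5135, -0.066, 0.2126]
eef_rot: [0.621, 0.738, -0.167, 0.205]
contact_force: [0.1, 0.2, -2.7]
opening: 0.659
```

```bash
cat > back.py <<'E'
from h import *
import sys
up,bk,n=map(float,sys.argv[1:4])
p,e=json.load(open("grasp.json"));G=R.from_quat(e);p=np.array(p);a=-G.as_matrix()[:,2]
print(r.get_state()["q"].round(2))
plan([(G,p+a*up-G.apply([bk,0,0]),int(n))],5.0)
E
python3 back.py .10 .02 7
```

```text
[ 0.68  1.   -0.4   1.59 -0.55  1.25  0.88]
t 16.2 F [ 0.1  0.2 -2.7] op 0.6591440905566647 end [ 0.5111 -0.1676  0.1932]
[[[-0.0, 0.1, -0.2], [-1.09, -0.29, 0.96], 5.0], [[-0.0, 0.1, -0.1], [-1.08, -0.29, 0.96], 5.0], [[-0.0, 0.1, -0.2], [-1.09, -0.29, 0.96], 5.0], [[-0.0, 0.1, -0.2], [-1.09, -0.29, 0.96], 5.0], [[-0.0, 0.1, -0.2], [-1.09, -0.3, 0.96], 5.0], [[-0.0, 0.1, -0.1], [-1.08, -0.31, 0.95], 5.0], [[-0.1, 0.1, -0.2], [-1.09, -0.3, 0.95], 5.0]]
```

```bash
python3 back.py .15 .035 7
```

```text
[ 0.68  1.   -0.4   1.59 -0.55  1.25  0.88]
t 16.2 F [ 0.1  0.2 -2.7] op 0.6591440905566647 end [ 0.5089 -0.1559  0.244 ]
[[[-0.0, 0.1, -0.2], [-1.31, -0.28, 0.25], 5.0], [[-0.0, 0.1, -0.1], [-1.31, -0.29, 0.25], 5.0], [[-0.0, 0.1, -0.2], [-1.31, -0.29, 0.25], 5.0], [[-0.0, 0.1, -0.2], [-1.3, -0.29, 0.24], 5.0], [[-0.0, 0.1, -0.2], [-1.31, -0.3, 0.24], 5.0], [[-0.0, 0.1, -0.1], [-1.31, -0.3, 0.25], 5.0], [[-0.1, 0.1, -0.2], [-1.3, -0.31, 0.23], 5.0]]
```

Emit:
drive_tool(deltas=[[[0,0.1,-0.2],[-1.3,-0.3,0.1],5.0],[[0,0.1,-0.1],[-1.3,-0.3,0.2],5.0],[[0,0.1,-0.2],[-1.3,-0.3,0.2],5.0],[[0,0.1,-0.2],[-1.3,-0.3,0.3],5.0],[[0,0.1,-0.2],[-1.3,-0.3,0.3],5.0],[[0,0.1,-0.1],[-1.3,-0.3,0.3],5.0],[[-0.1,0.1,-0.2],[-1.3,-0.3,0.3],5.0],[[0,0,0],[0,0,0],5.0],[[0,0,0],[0,0,0],5.0]])

```text
clock: 16.95
tool_pos: [0.5082, -0.1514, 0.2447]
eef_rot: [0.613, 0.747, -0.162, 0.198]
contact_force: [-0.1, 0.5, -1.7]
opening: 0.66
```

```bash
python3 back.py .06 .012 9
python3 - <<'E'
from h import *
s=snap("wrist","w2.png");t=snap("top","top2.png");st=r.get_state();A=R.from_quat(st["eef_rot"])
gp=st["tool_pos"]+A.apply([-.008,0,0]);a=-A.as_matrix()[:,2]
print("rim pred",proj(s,[gp+a*.05,gp+a*.055,gp+a*.06]).round(1).tolist(),proj(t,gp+a*.055))
g=s["color"].mean(2)[60:200,316];print(np.abs(np.diff(g)).argsort()[::-1][:8]+60)
E
```

```text
[ 0.75  1.01 -0.37  1.41 -0.48  1.49  0.86]
t 16.95 F [-0.1  0.5 -1.7] op 0.6600719295210171 end [ 0.5135 -0.1804  0.1546]
[[[0.0, -0.0, 0.0], [0.21, -0.01, 1.03], 5.0], [[0.1, -0.1, 0.0], [0.21, -0.0, 1.04], 5.0], [[-0.0, 0.0, 0.1], [0.21, -0.0, 1.03], 5.0], [[0.0, -0.0, -0.0], [0.22, -0.01, 1.03], 5.0], [[0.0, -0.0, -0.0], [0.21, -0.0, 1.03], 5.0], [[0.1, -0.1, 0.0], [0.21, -0.01, 1.04], 5.0], [[-0.0, -0.0, 0.0], [0.21, 0.0, 1.03], 5.0], [[0.0, -0.0, 0.0], [0.22, -0.0, 1.03], 5.0], [[0.0, -0.1, 0.1], [0.21, -0.0, 1.03], 5.0]]
rim pred [[315.9, 160.2], [315.9, 147.9], [315.9, 135.4]] [[375.55860228 210.31231403]]
[ 91  92 136 135  90  98  99 119]
```

Emit:
drive_tool(deltas=[[[0,0,0],[0.2,0,0.7],5.0],[[0,0,0],[0.2,0,1.0],5.0],[[0,0,0],[0.2,0,1.0],5.0],[[0,0,0],[0.2,0,1.0],5.0],[[0,0,0],[0.2,0,1.0],5.0],[[0,0,0],[0.2,0,1.0],5.0],[[0,0,0],[0.2,0,1.0],5.0],[[0,0,0],[0.2,0,1.0],5.0],[[0,0,0],[0.2,0,1.0],5.0],[[0,0,0],[0.1,0,0.6],5.0],[[0,0,0],[0,0,0],5.0],[[0,0,0],[0,0,0],5.0]])

```text
clock: 18.05
tool_pos: [0.5134, -0.1818, 0.1535]
eef_rot: [0.614, 0.747, -0.163, 0.197]
contact_force: [0.2, 0.1, -1.5]
opening: 0.66
```

```bash
python3 back.py .003 0 7
python3 - <<'E'
from h import *
a=snap("scene");c=snap("top")
i=cv2.resize(a["color"][110:240,220:350],(400,400));j=cv2.resize(c["color"][160:260,340:440],(400,400))
cv2.imwrite("pics/ret.png",np.hstack([i,j])[:,:,::-1])
E
```

```text
[ 0.76  1.16 -0.34  1.33 -0.43  1.46  0.92]
t 18.05 F [ 0.2  0.1 -1.5] op 0.6603489246627124 end [ 0.5167 -0.1982  0.0991]
[[[0.0, -0.0, 0.0], [0.18, 0.0, 0.79], 5.0], [[0.0, -0.1, 0.0], [0.17, 0.01, 0.8], 5.0], [[0.1, -0.0, 0.0], [0.18, -0.0, 0.79], 5.0], [[-0.0, -0.1, 0.1], [0.17, 0.0, 0.79], 5.0], [[-0.0, -0.0, -0.0], [0.18, 0.01, 0.79], 5.0], [[0.0, -0.1, -0.0], [0.18, -0.0, 0.8], 5.0], [[0.0, -0.0, 0.0], [0.18, 0.0, 0.79], 5.0]]
```

View pics/ret.png

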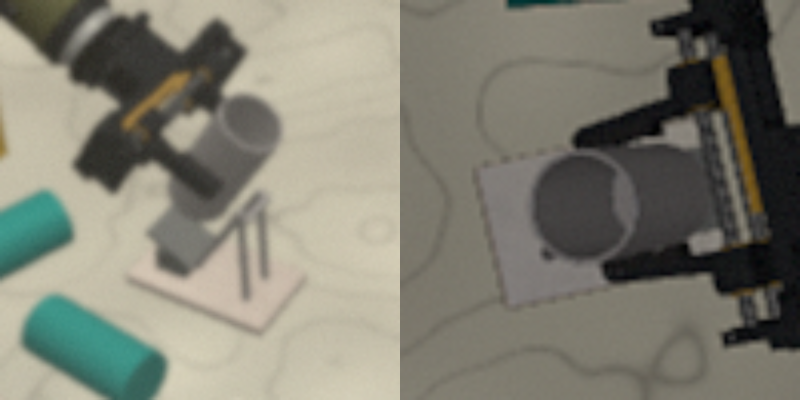

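The cup is empty and lined up above the seat, with the wire back clear behind it. I'll lower it along its axis.

Emit:
drive_tool(deltas=[[[0,0,0],[0.1,0,0.6],5.0],[[0,0,0],[0.2,0,0.8],5.0],[[0,0,0],[0.2,0,0.8],5.0],[[0,-0.1,0],[0.2,0,0.8],5.0],[[0,-0.1,0],[0.2,0,0.8],5.0],[[0,0,0],[0.2,0,0.8],5.0],[[0,0,0],[0.1,0,0.5],5.0],[[0,0,0],[0,0,0.2],5.0],[[0,0,0],[0,0,0],5.0],[[0,0,0],[0,0,0],5.0]])

```text
clock: 18.98
tool_pos: [0.5164, -0.1972, 0.1017]
eef_rot: [0.613, 0.747, -0.164, 0.198]
contact_force: [-0.4, 0.1, -1.5]
opening: 0.663
```

```bash
python3 back.py 0 0 2
```

```text
[ 0.77  1.24 -0.33  1.27 -0.41  1.45  0.95]
t 18.9833 F [-0.4  0.1 -1.5] op 0.66289632463608 end [ 0.517  -0.1997  0.0966]
[[[0.1, -0.1, 0.1], [0.02, 0.01, 0.28], 5.0], [[0.0, -0.0, 0.0], [0.02, 0.01, 0.29], 5.0]]
```

Emit:
drive_tool(deltas=[[[0,0,0],[0,0,0.2],5.0],[[0,0,0],[0,0,0.2],5.0],[[0,0,0],[0,0,0.15],5.0],[[0,0,0],[0,0,0],5.0],[[0,0,0],[0,0,0],5.0]])

```text
clock: 19.4
tool_pos: [0.5169, -0.2, 0.0969]
eef_rot: [0.613, 0.747, -0.164, 0.198]
contact_force: [0.1, -0.2, -2.0]
opening: 0.661
```

```bash
python3 back.py 0 0 1
```

```text
[ 0.77  1.25 -0.32  1.26 -0.4   1.45  0.95]
t 19.4 F [ 0.1 -0.2 -2. ] op 0.6611178980928472 end [ 0.517  -0.1996  0.0965]
[[[0.1, -0.1, 0.1], [0.05, 0.02, 0.01], 5.0]]
```

Emit:
drive_tool(deltas=[[[0,0,0],[0,0,0.1],5.0],[[0,0,0],[0,0,0],5.0],[[0,0,0],[0,0,0.1],5.0],[[0,0,0],[0,0,0],5.0]])

```text
clock: 19.73
tool_pos: [0.517, -0.2, 0.0965]
eef_rot: [0.613, 0.747, -0.163, 0.197]
contact_force: [-1.4, 1.4, 5.2]
opening: 0.659
```

Contact is felt: the vertical force went from −2 to +5 N, so the cup is seated. Now I'll open the fingers.

Emit:
drive_tool(deltas=[[[0,0,0],[0,0,-0.05],6.1],[[0,0,0],[0,0,0],6.3],[[0,0,0],[0,0,0],6.8],[[0,0,0],[0,0,0],7.6],[[0,0,0],[0,0,0],8.6],[[0,0,0],[0,0,0],8.8],[[0,0,0],[0,0,0],8.8],[[0,0,0],[0,0,0],8.8]])

```text
clock: 20.4
tool_pos: [0.517, -0.2007, 0.0955]
eef_rot: [0.614, 0.747, -0.164, 0.198]
contact_force: [0.6, 0.2, -0.2]
opening: 0.996
```

Emit:
drive_tool(deltas=[[[0,0,0],[-0.5,0,0],8.8],[[0,0,0],[-1.5,0,0],8.8],[[0,0,0],[-2,0,0],8.8],[[0,0,0],[-2,0,0],8.8],[[0,0,0],[-2.5,0,0],8.8],[[0,0,0],[-2.5,0,0],8.8],[[0,0,0],[-2.5,0,0],8.8],[[0,0,0],[-2,0,0],8.8],[[0,0,0],[0,0,0],8.8],[[0,0,0],[0,0,0],8.8],[[0,0,0],[0,0,0],8.8]])

```text
clock: 21.32
tool_pos: [0.5429, -0.3316, 0.1721]
eef_rot: [0.613, 0.747, -0.164, 0.197]
contact_force: [-0.4, 1.0, -0.0]
opening: 0.997
```

```bash
python3 top.py
python3 - <<'E'
from h import *
st=r.get_state();print(st["clock"],st["contact_force"],np.abs(st["qd"]).max(),st["opening"])
a=snap("scene");c=snap("top")
b=cv2.imread("pics/scene1.png")[:,:,::-1];e=cv2.imread("pics/top1.png")[:,:,::-1]
g=lambda im,x,y:cv2.resize(im[y:y+75,x:x+100],(400,300),interpolation=cv2.INTER_CUBIC)
o=np.vstack([np.hstack([g(b,240,145),g(a["color"],240,145)]),np.hstack([g(e,340,175),g(c["color"],340,175)])])
cv2.imwrite("pics/final.png",o[:,:,::-1])
E
```

```text
33 [159.0, 200.0] [0.552 0.356 0.065]
30 [189.0, 202.0] [0.544 0.283 0.065]
32 [175.0, 223.0] [0.496 0.317 0.065]
34 [164.0, 225.0] [0.492 0.344 0.065]
33 [192.0, 232.0] [0.474 0.276 0.065]
32 [162.0, 234.0] [0.47  0.346 0.065]
32 [196.0, 247.0] [0.44  0.266 0.065]
36 [162.0, 249.0] [0.435 0.346 0.065]
21.3667 [ 0.55141055  0.53186236 -1.29048428] 0.004379255591523061 0.9979388062565958
```

View pics/final.png

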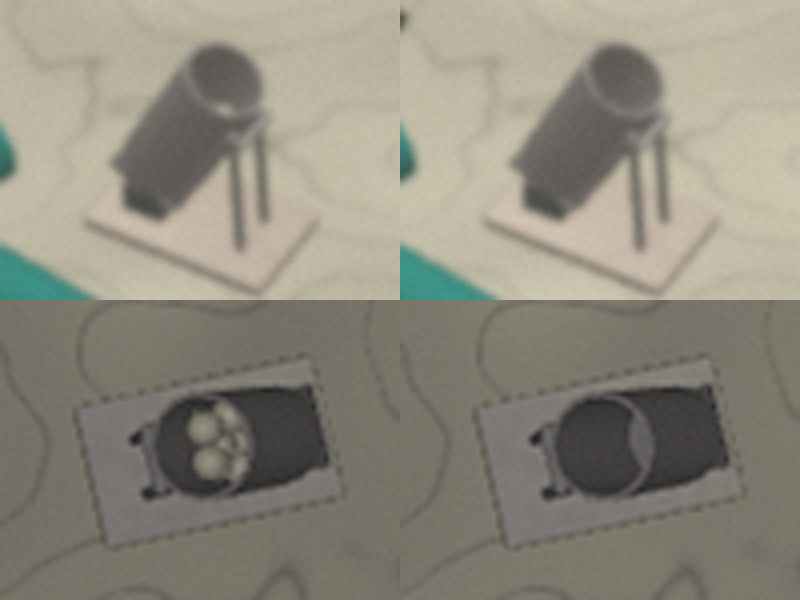

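The cup sits at the same pixels as at the start in both views, now empty. All eight pieces are in the hopper and the gripper is clear, so I'm handing in.

```bash
python3 -c "
from plant import r
print(r.finish_job())"
```

```text
the job is handed in; nothing more can be done
None
```

I lifted the steel cup from its cradle, poured all eight reaction cups into the hopper, put the empty cup back leaning in its seat and let go. I handed the job in at about 21.5 s, and the system gave no verdict.

- **Reaction cups:** the last top view showed eight separate pieces in the hopper, all inside its walls. After the pour the scene camera showed only six; the top view found all eight once the arm had moved away. I did not measure their heights.
- **Cup:** the before and after crops from both cameras look the same, and the cup is empty. I compared them by eye and did not measure the offset in millimetres.
- **Robot:** the gripper was open and about 15 cm clear. Contact force was about 1.5 N or less, which is within the sensor noise I saw.
- **Bottle and cap:** the arm kept clear of them by plan, but I did not measure them again at the end.

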